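# Kit the helicopter parts

### The arm

A 6-joint arm with a two-finger parallel gripper is mounted at the origin on the work surface. World frame = base frame: x ahead of the robot, y to its left, z up, the work surface at z = 0. Lengths are in m, angles in rad, forces in N, time in s.
With the tool pointing down it reaches from about 0.35 to 1 m from the base axis. Payload 7.1 kg.
Tool frame: the origin (TCP) lies at the very end of the fingers, on their centre line; the grasp point (between the pads) lies 19 mm behind it (arm.grasp_offset is the z of the grasp point in the tool frame, in m); z points along the fingers, x is the direction in which the jaws open and shut, and the axes are right-handed (so a half turn about z gives the same grasp; the last joint's range is limited). The gripper opens to 85 mm and grips with 20 to 120 N. Pads are 22 mm wide; open, the fingers measure 114 mm over their backs; the gripper's body (76 mm by 85 mm) begins 54 mm behind the grasp point. The pads swing forward as they close: fully open they stand 13 mm farther back than shut.
Start: joints at [-0.019, 0.423, 1.63, -0, 1.089, -0.019], TCP at [0.625, 0, 0.231] pointing down, gripper open.
Joint ranges: [-3, 3], [-0.9, 2.11], [0.09, 2.58], [-1.31, 4.45], [0.11, 2.69], [-2.54, 2.54]. Speed limits (rad/s): [2.39, 2.39, 3.01, 3.14, 3.14, 3.14].

### API

Orientations are given as a rotation vector (axis times angle).
In Python, from plant import readout, viewer, arm gives the robot as it stands.
- The arm moves only by the shell command python3 -m pendant 'ROWS'. ROWS is JSON, a list of rows, each an object of numbers: "dx", "dy", "dz": the shift along the tool's x, y, z in mm; "ax", "ay", "az": the turn, a rotation vector about the tool's x, y, z in degrees; "grip": the opening in per cent of the stroke, from 0 (shut) to 100 (fully open). In form: [{"dx": .., "dy": .., "dz": .., "ax": .., "ay": .., "az": .., "grip": ..}, ...]. A call has 1 to 5 rows; each row is the pose to reach, as a shift and turn from the pose commanded when the call began, along the tool's axes at that moment; what a row does not reach only later rows make up. A row lasts 1/10 s, in which the tool goes at most 50 mm and 8.59 degrees, less where a joint would pass 70% of its speed; a pose out of reach is approached as far as the arm can. A call with a gripper value outside its range is refused whole. The fingers move at their own pace and stop on an object; the grip force is fixed at half the most. Time passes only in rows, so rows that repeat a pose let the fingers close. It gives the time, the measured TCP pose, the force and the opening at its end, in the units of the state.
- readout.state(): the state, without advancing time (a new reading comes with each control period).
- viewer.get_image(name): name is "scene" or "side" or "wrist"; returns (picture, depth): 480x640x3 uint8, red, green, blue; 480x640 float32, m along the optical axis (not along the pixel's ray), 0 where there is no reading.
- viewer.get_calibration(name): a dict with "K" (3x3 intrinsics, pixels), "eye" and "rotation" of the camera in the world. Camera axes: x right, y down, z forward; pixel columns grow to the right and rows downward; lengths in m; the calibration is good to about 2 mm. A picture is of the moment at which its call begins: read the wrist's pose just before it. get_calibration takes no time and is no camera call; for the wrist camera it gives the pose at the moment of the call.
- arm.hand_in(): hands the job in, once; it reports no verdict.
The state is a dict: "time_s": time; "q": joint angles; "joint_vel": joint speeds; "tau": joint torques, N m; "tcp_pos": TCP position; "orientation": TCP orientation; "force": force on the tool from outside, world axes, zero at the start; "torque": the same for the moment, N m; "grip_width": finger opening in m.
Only numpy, scipy, OpenCV 4.12 (cv2) and the standard library are available. Lean on these libraries where they do the work, as an engineer would, in place of code of your own. Each camera call takes 0.05 s, during which the arm holds its last target.

### The job

Pack the model helicopter's four parts into the black kit tray, one in each nest: the four-spoked rotor wheel in the large round nest, the nose cap in the small round nest, the open door frame in the square nest and the fuselage lengthwise in the long nest, each set down (not dropped) so that it lies flat on the nest's floor inside the rim and let go. Leave the single-bar wheel and the closed square panel lying where they are on the mat.

Things in the scene. Friction and masses are not known exactly. Their poses are not given: they have to be found in the camera images.
- rotor_wheel: Four-spoked rotor wheel, cream plastic: ring 60 mm outside diameter, 52 mm inside, 6 mm high, four spokes (a cross, 6 mm wide, 5 mm high) and a central upright hub 16 mm in diameter and 26 mm tall to grip by, with the fingertips above the ring. Origin at the centre of the underside, z up; the spokes run along x and y. About 25 g. On the fixed 3 mm green mat.
- nose_cap: Nose cap, cream plastic: short upright round plug 34 mm in diameter, straight-sided to 19 mm, domed top at 28 mm. Origin at the centre of the underside, z up. About 20 g. On the fixed 3 mm green mat.
- door_frame: Open door frame, cream plastic: square 44 x 44 mm, 18 mm high, with a square window of 28 x 28 mm right through it, the mat showing in it. Origin at the centre of the underside, z up, x and y along the sides. About 22 g. On the fixed 3 mm green mat.
- fuselage: Helicopter fuselage, cream plastic, 76 mm long along its x (x = -38 to +38 mm): cabin block 24 mm wide (y) and 22 mm high from x = -38 to +12 mm, then a thin tail 12 mm wide and high with a small upright fin at the +x end. Origin at the middle of its length, on the underside, z up; centre of mass near x = -7 mm, good to grip there across the 24 mm. About 30 g. On the fixed 3 mm green mat.
- bar_wheel: Look-alike, to be left alone: wheel of the same ring (60 mm, 6 mm high) and hub (16 mm, 26 mm tall) as the rotor wheel, but with only a single straight bar across it (two spokes, along x). Origin at the centre of the underside, z up. On the fixed 3 mm green mat.
- blank_panel: Look-alike, to be left alone: square block of the same 44 x 44 x 18 mm as the door frame, but closed, without a window. Origin at the centre of the underside, z up. On the fixed 3 mm green mat.
- nest_big_round: Fixed nest in the black kit tray, one of four set 2 x 2 at 104 mm pitch: grey base 100 x 100 mm with a white rim 3 mm thick. Origin at the centre of the underside, z up; nest floor at z = 4 mm, rim top at 11 mm. Large round rim, 78 mm inside diameter, centred.
- nest_small_round: Fixed nest in the black kit tray, one of four set 2 x 2 at 104 mm pitch: grey base 100 x 100 mm with a white rim 3 mm thick. Origin at the centre of the underside, z up; nest floor at z = 4 mm, rim top at 11 mm. Small round rim, 50 mm inside diameter, centred.
- nest_square: Fixed nest in the black kit tray, one of four set 2 x 2 at 104 mm pitch: grey base 100 x 100 mm with a white rim 3 mm thick. Origin at the centre of the underside, z up; nest floor at z = 4 mm, rim top at 11 mm. Square rim, 62 x 62 mm inside, centred, sides along x and y.
- nest_long: Fixed nest in the black kit tray, one of four set 2 x 2 at 104 mm pitch: grey base 100 x 100 mm with a white rim 3 mm thick. Origin at the centre of the underside, z up; nest floor at z = 4 mm, rim top at 11 mm. Long rim, 94 mm inside along x by 42 mm along y, centred.
Mind the look-alikes: they are no part of the job. Leave any yellow look-alike of the rotor_wheel alone.

How it is judged:
By the outcome, as a careful person would: the job done as asked, in the order asked, and still so for the second after the job is handed in, with the robot touching nothing.
It also fails if it takes over 125 s, if anything falls off the work surface, if the arm or the gripper's body presses on something with over 40 N, if the wrist force passes 120 N, or if a joint passes its speed limit or range.

## Working session

There is one attempt and no reset: what is moved stays moved. The work goes in short steps, Python scripts to look and compute and a shell command to move; the robot and the scene stay as the last step left them, time stands still between calls to the robot, and variables do not carry over. Pictures are saved under pics/ and viewed, and the job is handed in when it is done.

```bash
ls; mkdir -p pics
python3 - <<'E'
from plant import readout, viewer, arm
import cv2
print(readout.state(), arm.grasp_offset)
for n in ["scene","side","wrist"]:
    c=viewer.get_calibration(n); print(n,c)
    p,d=viewer.get_image(n); cv2.imwrite(f"pics/{n}0.png",p[:,:,::-1])
    import numpy as np; np.savez(f"pics/{n}0.npz",p=p,d=d,K=c["K"],eye=c["eye"],R=c["rotation"])
E
```

```text
pics
{'time_s': 0.0, 'q': array([-1.89824181e-02,  4.23852251e-01,  1.63074061e+00,  1.76133365e-06,
        1.08861071e+00, -1.89906628e-02]), 'joint_vel': array([-0.00074091, -0.00021634, -0.0001312 ,  0.00069448,  0.00111111,
        0.00051459]), 'tau': array([ 6.87376578e-04, -5.57382560e+01, -2.81743366e+01,  7.52266601e-05,
        7.21184188e-03,  1.02962622e-05]), 'tcp_pos': array([6.24419425e-01, 4.81996160e-05, 2.30518694e-01]), 'orientation': array([-3.14155949e+00, -1.16656371e-05,  2.52989527e-03]), 'force': array([-0.04520748,  0.11238567, -0.37401662]), 'torque': array([-0.03315065,  0.00247299, -0.0056876 ]), 'grip_width': 0.08543019633251131} -0.0187
scene {'K': array([[483.42898274,   0.        , 313.98067249],
       [  0.        , 483.42898274, 247.23686303],
       [  0.        ,   0.        ,   1.        ]]), 'eye': array([1.18035279, 0.18103878, 0.60055151]), 'rotation': array([-1.40705772, -1.94434573,  0.98497092])}
side {'K': array([[504.17707406,   0.        , 325.58590718],
       [  0.        , 504.17707406, 247.27958464],
       [  0.        ,   0.        ,   1.        ]]), 'eye': array([ 0.08387021, -0.67566517,  0.73845626]), 'rotation': array([-2.27079039,  0.61550929, -0.2756993 ])}
wrist {'K': array([[398.38283834,   0.        , 322.45192964],
       [  0.        , 398.38283834, 234.01196056],
       [  0.        ,   0.        ,   1.        ]]), 'eye': array([0.62464132, 0.06535526, 0.3724959 ]), 'rotation': array([ 2.87944621e+00,  1.61463425e-04, -2.48839317e-03])}
```

View pics/scene0.png

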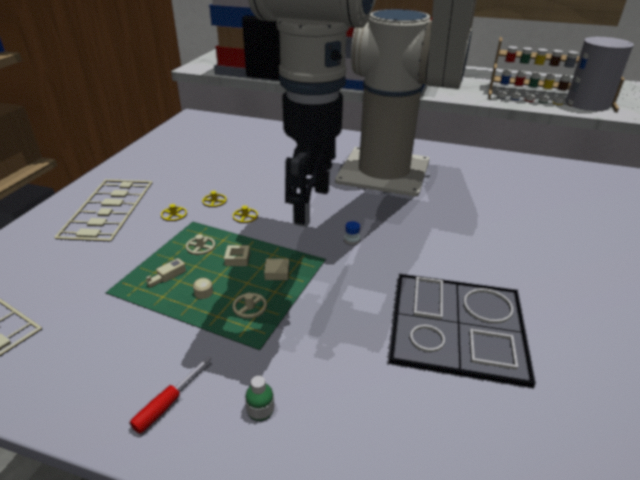

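View pics/side0.png

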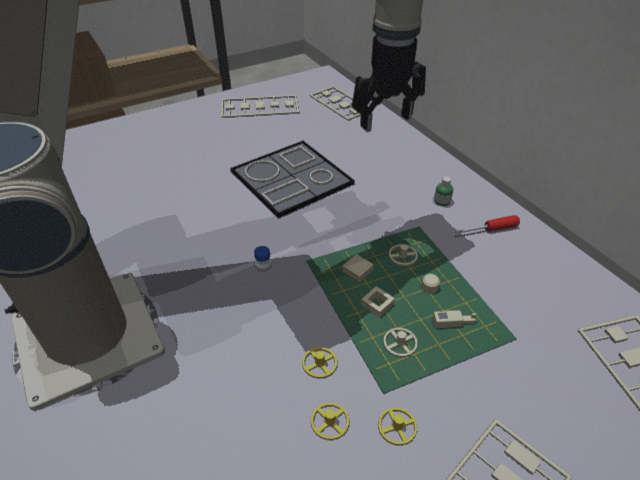

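View pics/wrist0.png

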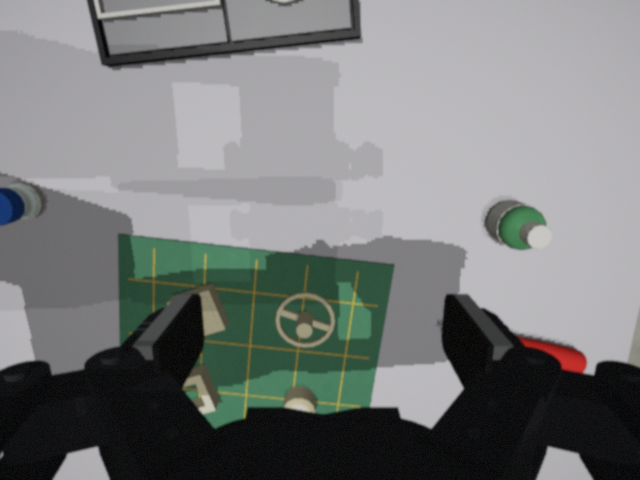

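The side view shows the rotor wheel near (400,342), bar wheel (403,253), frame (378,300), panel (357,268), cap (431,283), fuselage (455,319) and the tray around (292,177). Next I zoom in and measure.

```bash
cat > h.py <<'E'
import numpy as np, cv2
from scipy.spatial.transform import Rotation as Ro
class V:
    def __init__(s,f):
        z=np.load(f); s.p,s.d,s.K,s.eye=z['p'],z['d'],z['K'],z['eye']; s.R=Ro.from_rotvec(z['R']).as_matrix()
    def ray(s,u,v): return s.R@np.linalg.inv(s.K)@np.array([u,v,1.])
    def plane(s,u,v,z):
        r=s.ray(u,v); return s.eye+r*(z-s.eye[2])/r[2]
    def cloud(s):
        v,u=np.mgrid[:480,:640]; r=np.stack([u,v,np.ones_like(u)],-1)@np.linalg.inv(s.K).T@s.R.T
        return s.eye+r*s.d[...,None]
    def ortho(s,x0,x1,y0,y1,z,res=0.001):
        # top-down: col = y decreasing left->right, row = x decreasing downward
        xs=np.arange(x1,x0,-res); ys=np.arange(y1,y0,-res)
        Y,X=np.meshgrid(ys,xs); P=np.stack([X,Y,np.full_like(X,z)],-1)-s.eye
        c=P@s.R@s.K.T; m=(c[...,:2]/c[...,2:]).astype(np.float32)
        return cv2.remap(s.p,m[...,0],m[...,1],cv2.INTER_CUBIC)
def save(cam,f):
    from plant import viewer
    c=viewer.get_calibration(cam); p,d=viewer.get_image(cam)
    np.savez(f"pics/{f}.npz",p=p,d=d,K=c["K"],eye=c["eye"],R=c["rotation"]); cv2.imwrite(f"pics/{f}.png",p[:,:,::-1])
    return V(f"pics/{f}.npz")
E
python3 - <<'E'
from h import *
for n in ['side0','scene0']:
    V0=V(f'pics/{n}.npz'); C=V0.cloud()
    pts={'side0':dict(rot=(400,336),bar=(403,249),frame=(378,300),panel=(357,264),cap=(431,278),fus=(455,319),tc=(292,177)),
     'scene0':dict(rot=(200,242),bar=(250,302),frame=(236,250),panel=(277,262),cap=(203,284),fus=(170,268),tc=(459,323))}[n]
    for k,(u,v) in pts.items(): print(n,k,C[v,u].round(4), V0.plane(u,v,.01).round(3))
s=V('pics/side0.npz')
cv2.imwrite('pics/mat_s.png',cv2.resize(s.p[220:390,300:520],None,fx=3.5,fy=3.5,interpolation=cv2.INTER_CUBIC)[:,:,::-1])
s=V('pics/scene0.npz')
cv2.imwrite('pics/mat_c.png',cv2.resize(s.p[215:340,105:330],None,fx=3.5,fy=3.5,interpolation=cv2.INTER_CUBIC)[:,:,::-1])
E
```

```text
side0 rot [ 0.4643 -0.2973  0.0295] [ 0.475 -0.287  0.01 ]
side0 bar [ 0.5998 -0.1256  0.0282] [ 0.613 -0.112  0.01 ]
side0 frame [ 0.492  -0.1952  0.0038] [ 0.489 -0.199  0.01 ]
side0 panel [ 0.5008 -0.1074  0.0192] [ 0.506 -0.1    0.01 ]
side0 cap [ 0.5958 -0.2189  0.0313] [ 0.611 -0.205  0.01 ]
side0 fus [ 0.576  -0.313   0.0221] [ 0.584 -0.307  0.01 ]
side0 tc [0.5329 0.2315 0.0066] [0.531 0.227 0.01 ]
scene0 rot [ 0.4731 -0.2921  0.0188] [ 0.462 -0.299  0.01 ]
scene0 bar [ 0.6108 -0.1174  0.0211] [ 0.6   -0.123  0.01 ]
scene0 frame [ 0.4695 -0.2122  0.0145] [ 0.464 -0.215  0.01 ]
scene0 panel [ 0.4891 -0.1142  0.0219] [ 0.475 -0.12   0.01 ]
scene0 cap [ 0.6021 -0.2136  0.0297] [ 0.582 -0.227  0.01 ]
scene0 fus [ 0.5739 -0.3002  0.0237] [ 0.559 -0.312  0.01 ]
scene0 tc [0.5323 0.2389 0.0075] [0.535 0.239 0.01 ]
```

View pics/mat_s.png

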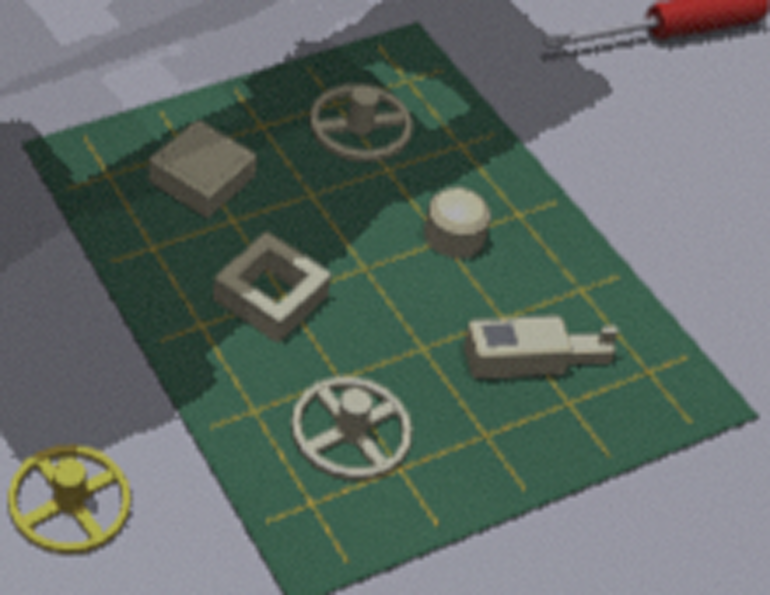

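View pics/mat_c.png

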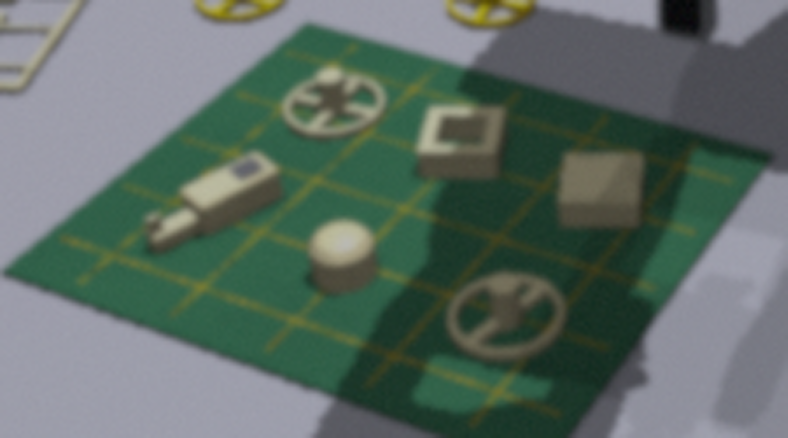

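```bash
python3 -m pendant '[{"dx":-95,"dy":-280,"dz":-80},{"dx":-95,"dy":-280,"dz":-80},{"dx":-95,"dy":-280,"dz":-80},{"dx":-95,"dy":-280,"dz":-80},{"dx":-95,"dy":-280,"dz":-80}]'; python3 -m pendant '[{"dx":-95,"dy":-280,"dz":-80},{"dx":-95,"dy":-280,"dz":-80}]' | tail -0
python3 - <<'E'
from plant import readout
print(readout.state()['tcp_pos'],readout.state()['orientation'],readout.state()['time_s'])
E
```

```text
[6.24568275e-01 1.01555288e-05 2.30701131e-01] [-3.14153671e+00  1.31138510e-04  1.93778780e-03] 0.15invalid input at $[0]: expected keys dx, dy, dz, ax, ay, az, grip
invalid input at $[0]: expected keys dx, dy, dz, ax, ay, az, grip
```

```bash
python3 -m pendant '[{"dx":-95,"dy":-280,"dz":-80,"ax":0,"ay":0,"az":0,"grip":100},{"dx":-95,"dy":-280,"dz":-80,"ax":0,"ay":0,"az":0,"grip":100},{"dx":-95,"dy":-280,"dz":-80,"ax":0,"ay":0,"az":0,"grip":100},{"dx":-95,"dy":-280,"dz":-80,"ax":0,"ay":0,"az":0,"grip":100},{"dx":-95,"dy":-280,"dz":-80,"ax":0,"ay":0,"az":0,"grip":100}]'
```

```text
time_s: 0.65
tcp_pos: [0.5464, 0.2301, 0.297]
orientation: [3.141, -0.0, -0.0]
force: [0.8, -0.5, 1.1]
grip_width: 0.0855
```

```bash
python3 -m pendant '[{"dx":-10,"dy":-30,"dz":-50,"ax":0,"ay":0,"az":0,"grip":100},{"dx":-10,"dy":-30,"dz":-50,"ax":0,"ay":0,"az":0,"grip":100},{"dx":-10,"dy":-30,"dz":-50,"ax":0,"ay":0,"az":0,"grip":100},{"dx":-10,"dy":-30,"dz":-50,"ax":0,"ay":0,"az":0,"grip":100}]'
python3 - <<'E'
from h import *
v=save('wrist','w1'); print(v.eye,v.R)
for n in ('side','scene'): save(n,n+'1')
E
```

```text
time_s: 1.05
tcp_pos: [0.5371, 0.2578, 0.3455]
orientation: [3.141, -0.0, -0.002]
force: [0.5, -0.3, -0.8]
grip_width: 0.0857
[0.53723895 0.32321914 0.4873239 ] [[ 9.99998669e-01  1.09449684e-04 -1.62809559e-03]
 [-3.17761128e-04 -9.65585590e-01 -2.60085308e-01]
 [-1.60053189e-03  2.60085479e-01 -9.65584270e-01]]
```

View pics/w1.png

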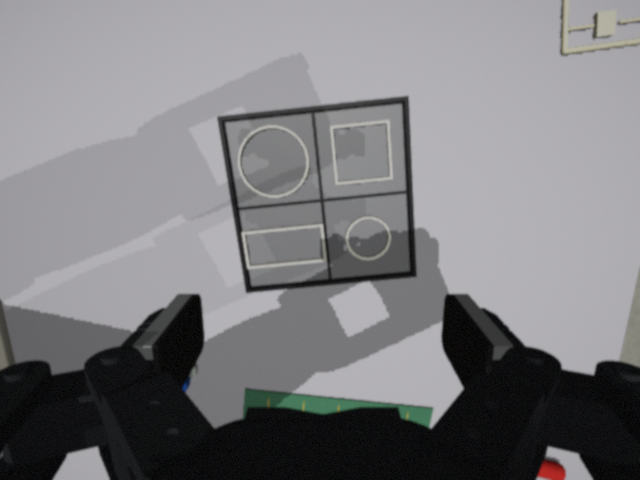

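The wrist view shows the whole tray: big round nest at (273,161), square (361,152), long (284,247) and small round (368,238). Now I'll rectify it and fit.

Run:
```python
from h import *
v=V('pics/w1.npz'); C=v.cloud()
for u,vv in [(273,175),(361,165),(284,250),(368,245),(237,161),(320,230),(330,300),(100,60)]: print(u,vv,C[vv,u].round(4))
O=v.ortho(.40,.68,.1,.38,.011)
cv2.imwrite('pics/tray.png',cv2.resize(O,None,fx=2,fy=2)[:,:,::-1])
g=cv2.cvtColor(O,cv2.COLOR_RGB2GRAY)
# white rim
for n in ('side1','scene1'):
    cv2.imwrite(f'pics/tray_{n}.png',cv2.resize(V(f'pics/{n}.npz').ortho(.40,.68,.1,.38,.011),None,fx=2,fy=2)[:,:,::-1])
```

```text
273 175 [0.4774 0.2676 0.0099]
361 165 [0.5823 0.2793 0.0089]
284 250 [0.4881 0.1735 0.0089]
368 245 [0.5935 0.18   0.0086]
237 161 [0.4351 0.284  0.0085]
320 230 [0.5334 0.1994 0.0083]
330 300 [0.5464 0.1014 0.    ]
100 60 [2.842e-01 3.964e-01 1.000e-04]
```

View pics/tray.png

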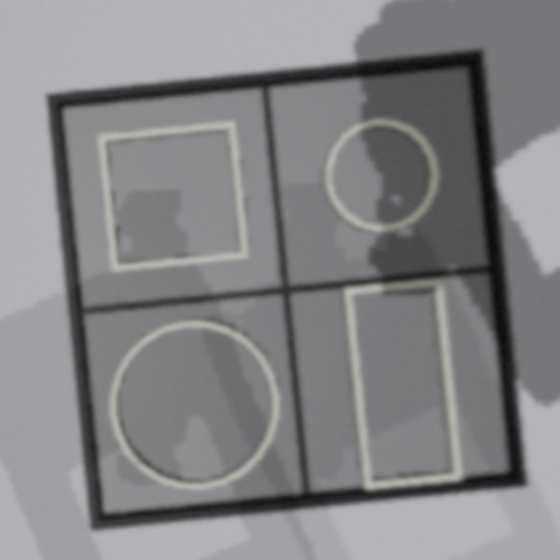

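View pics/tray_scene1.png

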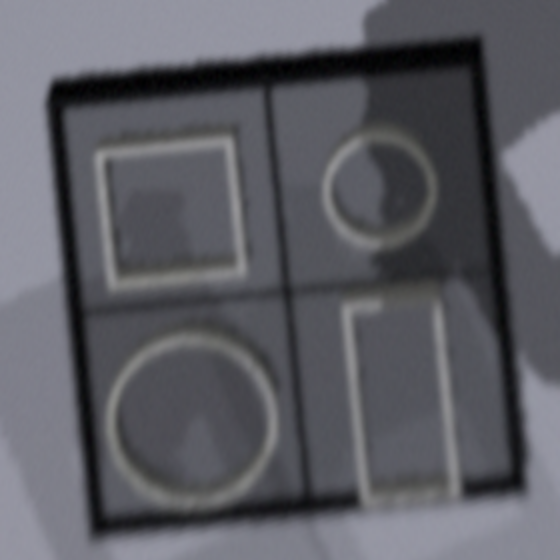

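Run:
```python
from h import *
for n in ('w1','side1','scene1'):
    v=V(f'pics/{n}.npz'); r=.0005
    for z in (.0155,):
        O=v.ortho(.40,.68,.1,.38,z,r); g=cv2.cvtColor(O,cv2.COLOR_RGB2GRAY).astype(np.float32)
        t=cv2.morphologyEx(g,cv2.MORPH_TOPHAT,np.ones((17,17)))
        boxes=dict(square=(.55,.64,.245,.345),small=(.56,.64,.145,.235),big=(.42,.535,.23,.34),long=(.415,.555,.135,.225))
        for k,(a,b,c,d) in boxes.items():
            m=np.zeros_like(g,np.uint8); 
            sl=np.s_[int((.68-b)/r):int((.68-a)/r),int((.38-d)/r):int((.38-c)/r)]
            m[sl]=(t[sl]>22)
            # largest component
            N,L,S,_=cv2.connectedComponentsWithStats(m); i=1+S[1:,4].argmax()
            pts=np.argwhere(L==i)[:,::-1].astype(np.float32)
            w=lambda p:(.68-p[1]*r,.38-p[0]*r)
            if k in('big','small'):
                A=np.c_[pts,np.ones(len(pts))]; s=np.linalg.lstsq(A,(pts**2).sum(1),rcond=None)[0]; c0=s[:2]/2
                print(n,k,np.round(w(c0),4),'R',round(float(np.sqrt(s[2]+c0@c0))*r,4))
            else:
                R=cv2.minAreaRect(pts); print(n,k,np.round(w(R[0]),4),np.array(R[1])*r,R[2])
```

```text
w1 square [0.582 0.294] [0.06870533 0.06918835] 84.20720672607422
w1 small [0.5922 0.1906] R 0.0263
w1 big [0.4782 0.2836] R 0.0404
w1 long [0.4886 0.1797] [0.10160442 0.05015719] 84.35944366455078
side1 square [0.6123 0.2993] [0.01223725 0.07156139] 88.6881103515625
side1 small [0.5883 0.196 ] R 0.0222
side1 big [0.4776 0.2847] R 0.0401
side1 long [0.4722 0.1808] [0.07025443 0.05032637] 83.50065612792969
scene1 square [0.5802 0.2947] [0.06614846 0.07069677] 84.6290054321289
scene1 small [0.589  0.1916] R 0.0257
scene1 big [0.4748 0.2829] R 0.0397
scene1 long [0.4869 0.2022] [0.01841605 0.09626822] 3.179830312728882
```

```bash
python3 -m pendant '[{"dx":3,"dy":420,"dz":0,"ax":0,"ay":0,"az":0,"grip":100},{"dx":3,"dy":420,"dz":0,"ax":0,"ay":0,"az":0,"grip":100},{"dx":3,"dy":420,"dz":0,"ax":0,"ay":0,"az":0,"grip":100},{"dx":3,"dy":420,"dz":0,"ax":0,"ay":0,"az":0,"grip":100},{"dx":3,"dy":420,"dz":0,"ax":0,"ay":0,"az":0,"grip":100}]'; python3 -m pendant '[{"dx":0,"dy":173,"dz":0,"ax":0,"ay":0,"az":0,"grip":100},{"dx":0,"dy":173,"dz":0,"ax":0,"ay":0,"az":0,"grip":100},{"dx":0,"dy":173,"dz":0,"ax":0,"ay":0,"az":0,"grip":100},{"dx":0,"dy":173,"dz":0,"ax":0,"ay":0,"az":0,"grip":100},{"dx":0,"dy":173,"dz":0,"ax":0,"ay":0,"az":0,"grip":100}]'
python3 - <<'E'
from h import *
v=save('wrist','w2')
E
```

```text
time_s: 1.7
tcp_pos: [0.5385, 0.0058, 0.3457]
orientation: [3.142, -0.002, -0.002]
force: [0.6, -0.2, 0.6]
grip_width: 0.0854
time_s: 2.2
tcp_pos: [0.5383, -0.1682, 0.3454]
orientation: [3.142, -0.009, -0.003]
force: [-1.1, -0.1, -0.3]
grip_width: 0.0857
```

View pics/w2.png

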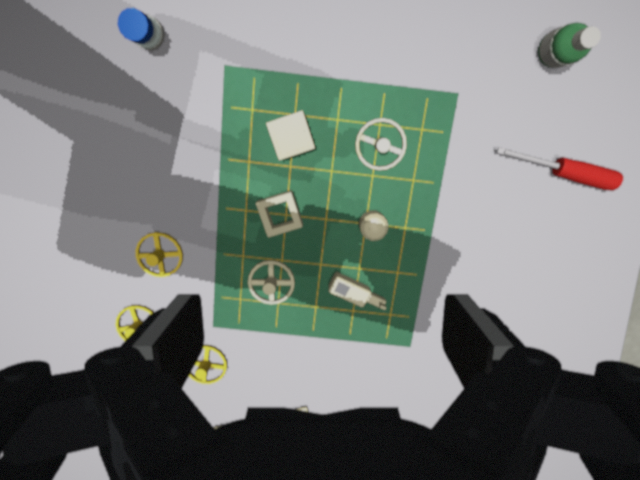

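All six parts are visible: panel (290,135), bar wheel (381,144), frame (278,214), cap (373,226), rotor (271,283) and fuselage (357,291). I'll fit each from the height map.

Run:
```python
from h import *
v=V('pics/w2.npz'); C=v.cloud(); Z=C[...,2]
for k,(u,vv) in dict(panel=(290,135),bar=(383,146),frame=(265,214),cap=(373,226),rot=(269,287),fus=(345,290),mat=(240,250)).items(): print(k,C[vv,u].round(4))
def reg(u0,u1,v0,v1,a,b):
    m=np.zeros(Z.shape,bool); m[v0:v1,u0:u1]=True
    return C[m&(Z>a)&(Z<b)]
mm=lambda p:np.round(p*1000,1)
P=reg(245,315,180,245,.018,.024); R=cv2.minAreaRect(P[:,:2].astype(np.float32)); print('frame',len(P),mm(np.array(R[0])),mm(np.array(R[1])),R[2],mm(P.mean(0)))
P=reg(350,400,200,250,.012,.04); R=cv2.minAreaRect(P[:,:2].astype(np.float32)); print('cap',mm(np.array(R[0])),mm(np.array(R[1])),mm(P.mean(0)),P[:,2].max())
P=reg(320,395,260,320,.0215,.029); R=cv2.minAreaRect(P[:,:2].astype(np.float32)); print('cabin',mm(np.array(R[0])),mm(np.array(R[1])),R[2])
P=reg(320,395,260,320,.010,.029); R=cv2.minAreaRect(P[:,:2].astype(np.float32)); print('fus',mm(np.array(R[0])),mm(np.array(R[1])),R[2])
P=reg(240,300,250,312,.024,.032);R=cv2.minAreaRect(P[:,:2].astype(np.float32)); print('hub',mm(np.array(R[0])),mm(np.array(R[1])),mm(P.mean(0)))
P=reg(240,300,250,312,.007,.012); xy=P[:,:2]; c,r=cv2.minEnclosingCircle(xy.astype(np.float32)); print('ring',mm(np.array(c)),mm(r))
tiles=[]
for (x,y,z) in [(.49,-.203,.021),(.604,-.216,.02),(.474,-.29,.009),(.575,-.305,.022)]:
    O=v.ortho(x-.05,x+.05,y-.05,y+.05,z,.0004); O=cv2.resize(O,(300,300)); tiles.append(O)
    cv2.drawMarker(O,(150,150),(255,0,0),0,10)
cv2.imwrite('pics/tiles.png',np.vstack([np.hstack(tiles[:2]),np.hstack(tiles[2:])])[:,:,::-1])
```

```text
panel [ 0.5009 -0.1113  0.0208]
bar [ 0.6059 -0.1238  0.0284]
frame [ 0.4686 -0.2029  0.021 ]
cap [ 0.597  -0.216   0.0303]
rot [ 0.4706 -0.2938  0.0279]
fus [ 0.565  -0.2997  0.0243]
mat [ 0.4318 -0.2537  0.0019]
frame 820 [ 485.  -204.6] [44.3 44.5] 17.0101261138916 [ 485.  -204.    20.4]
cap [ 598.5 -219. ] [32.5 32.7] [ 598.  -217.2   26.5] 0.03200068118932897
cabin [ 582.3 -308.9] [24.  75.8] 63.29829406738281
fus [ 582.1 -308.9] [24.9 76. ] 64.01477813720703
hub [ 470.4 -296.1] [14.8 15.1] [ 470.4 -295.7   28.1]
ring [ 470.3 -296.2] 30.0
```

View pics/tiles.png

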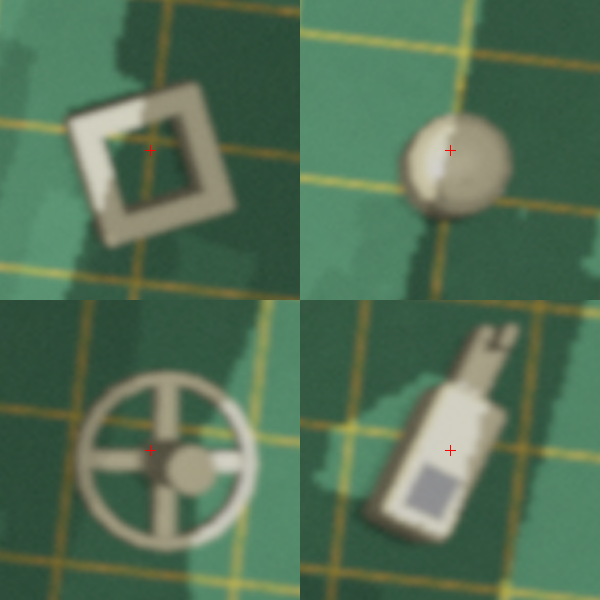

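```bash
python3 -m pendant '[{"dx":-68,"dy":128,"dz":80,"ax":0,"ay":0,"az":0,"grip":50},{"dx":-68,"dy":128,"dz":80,"ax":0,"ay":0,"az":0,"grip":50},{"dx":-68,"dy":128,"dz":80,"ax":0,"ay":0,"az":0,"grip":50},{"dx":-68,"dy":128,"dz":80,"ax":0,"ay":0,"az":0,"grip":50},{"dx":-68,"dy":128,"dz":80,"ax":0,"ay":0,"az":0,"grip":50}]'; python3 -m pendant '[{"dx":0,"dy":0,"dz":180,"ax":0,"ay":0,"az":0,"grip":50},{"dx":0,"dy":0,"dz":180,"ax":0,"ay":0,"az":0,"grip":50},{"dx":0,"dy":0,"dz":180,"ax":0,"ay":0,"az":0,"grip":50},{"dx":0,"dy":0,"dz":180,"ax":0,"ay":0,"az":0,"grip":50},{"dx":0,"dy":0,"dz":180,"ax":0,"ay":0,"az":0,"grip":50}]'
python3 - <<'E'
from h import *
v=save('side','s3'); w=save('wrist','w3')
from plant import readout; print(readout.state()['tcp_pos'],readout.state()['orientation'])
I=v.p[180:400,280:560]; a=cv2.resize(I,None,fx=2.0,fy=2.0); b=cv2.resize(w.p,(400,300))
cv2.imwrite('pics/s3c.png',a[:,:,::-1])
E
```

```text
time_s: 2.75
tcp_pos: [0.4698, -0.2924, 0.265]
orientation: [-3.139, 0.004, 0.004]
force: [-0.3, 0.2, -0.0]
grip_width: 0.0427
time_s: 3.25
tcp_pos: [0.4701, -0.2894, 0.0835]
orientation: [-3.137, -0.002, 0.009]
force: [0.2, 0.0, 0.1]
grip_width: 0.0428
[ 0.4725825  -0.29164393  0.08753473] [3.14153925e+00 2.07993511e-03 8.66423180e-04]
```

View pics/s3c.png

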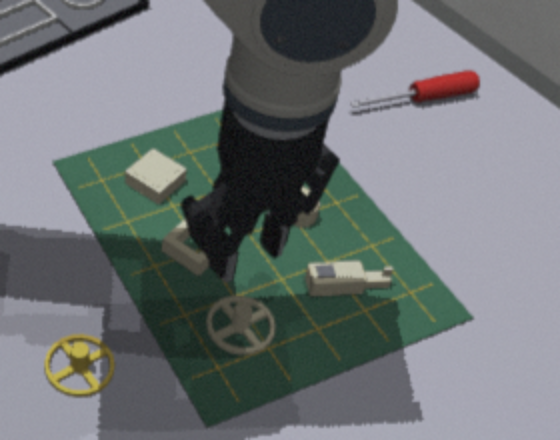

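View pics/w3.png

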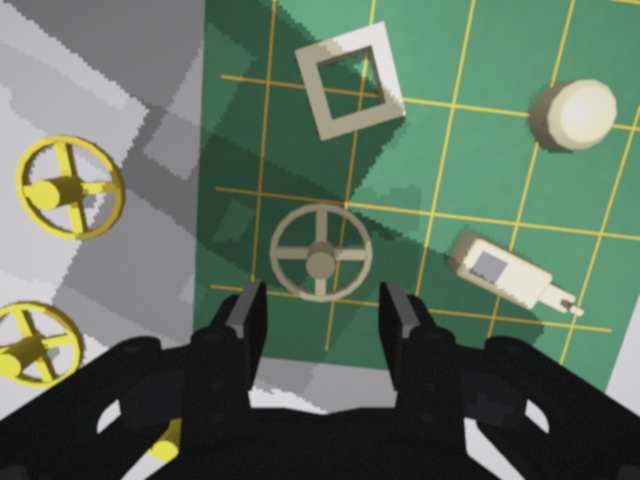

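The wrist view shows the rotor at (320,255) nearly centred between the fingers, and the frame at (352,80). The measured pose is varying, so I'll check its noise and refit from this picture.

```bash
cat >> h.py <<'E'
def fit(C,xy0,rad,z0,z1):
    Z=C[...,2]; m=(np.hypot(C[...,0]-xy0[0],C[...,1]-xy0[1])<rad)&(Z>z0)&(Z<z1); P=C[m][:,:2].astype(np.float32)
    R=cv2.minAreaRect(P); c,r=cv2.minEnclosingCircle(P)
    print('rect',np.round(np.array(R[0])*1e3,1),np.round(np.array(R[1])*1e3,1),round(R[2],1),'circ',np.round(np.array(c)*1e3,1),round(r*1e3,1),len(P))
E
python3 - <<'E'
from h import *
from plant import readout
for i in range(3):
    s=readout.state(); print(s['time_s'],s['tcp_pos'].round(4),s['orientation'].round(4),s['joint_vel'].round(4))
v=V('pics/w3.npz'); C=v.cloud(); print(v.eye)
fit(C,(.470,-.296),.04,.007,.012); fit(C,(.470,-.296),.03,.024,.032)
fit(C,(.485,-.2046),.04,.018,.024); fit(C,(.5985,-.219),.03,.012,.04); fit(C,(.582,-.309),.045,.010,.03)
E
```

```text
3.35 [ 0.4726 -0.2916  0.0875] [3.1415e+00 2.1000e-03 9.0000e-04] [-0.0114 -0.0365 -0.0187 -0.0024 -0.0028 -0.0046]
3.35 [ 0.4726 -0.2916  0.0875] [3.1415e+00 2.1000e-03 9.0000e-04] [-0.0114 -0.0365 -0.0187 -0.0024 -0.0028 -0.0046]
3.35 [ 0.4726 -0.2916  0.0875] [3.1415e+00 2.1000e-03 9.0000e-04] [-0.0114 -0.0365 -0.0187 -0.0024 -0.0028 -0.0046]
[ 0.47169267 -0.22554347  0.22787015]
rect [ 470.1 -296.3] [58.9 58.9] 43.9 circ [ 470.1 -296.2] 30.0 2714
rect [ 470.1 -296.1] [15.5 15.4] 39.9 circ [ 470.1 -296.5] 8.1 691
rect [ 485.1 -204.2] [44.1 44.2] 17.0 circ [ 485.1 -204.4] 30.9 5181
rect [ 598.4 -219.4] [33.5 33.7] 14.7 circ [ 598.8 -219.4] 17.4 4416
rect [ 582.1 -308.9] [24.2 77. ] 63.7 circ [ 581.8 -308.8] 38.9 4932
```

```bash
python3 -m pendant '[{"dx":0,"dy":0,"dz":0,"ax":0,"ay":0,"az":0,"grip":50},{"dx":0,"dy":0,"dz":0,"ax":0,"ay":0,"az":0,"grip":50},{"dx":0,"dy":0,"dz":0,"ax":0,"ay":0,"az":0,"grip":50}]';python3 - <<'E'
from plant import readout
s=readout.state(); print(s['time_s'],s['tcp_pos'].round(4),s['orientation'].round(4),s['joint_vel'].round(4))
E
```

```text
time_s: 3.65
tcp_pos: [0.4722, -0.2929, 0.0883]
orientation: [3.14, -0.0, 0.004]
force: [0.8, 0.2, 0.2]
grip_width: 0.0425
3.65 [ 0.4722 -0.2929  0.0883] [ 3.14  -0.     0.004] [-0.0043  0.008   0.006  -0.0015 -0.0019  0.0005]
```

```bash
python3 -m pendant '[{"dx":-2,"dy":3.5,"dz":45,"ax":0,"ay":0,"az":0,"grip":40},{"dx":-2,"dy":3.5,"dz":45,"ax":0,"ay":0,"az":0,"grip":40},{"dx":-2,"dy":3.5,"dz":45,"ax":0,"ay":0,"az":0,"grip":40},{"dx":-2,"dy":3.5,"dz":45,"ax":0,"ay":0,"az":0,"grip":40}]';python3 - <<'E'
from h import *
from plant import readout
w=save('wrist','w4'); v=save('side','s4')
s=readout.state(); print(s['time_s'],s['tcp_pos'].round(4),s['orientation'].round(4),s['grip_width'])
T=s['tcp_pos']
for q in (w,v):
    C=q.cloud(); D=C-T
    g=q.p.astype(int).max(-1)<70
    m=g&(np.abs(D[...,0])<.06)&(np.abs(D[...,1])<.02)&(D[...,2]>-.03)&(D[...,2]<.06)&(C[...,2]>.033)
    P=D[m]*1e3; 
    for a,b in ((-60,0),(0,60)):
        k=P[(P[:,0]>a)&(P[:,0]<b)]
        if len(k): print(len(k),'x',np.percentile(k[:,0],[2,98]).round(1),'y',np.percentile(k[:,1],[2,98]).round(1),'z pct',np.percentile(k[:,2],[0,2,5,50]).round(1))
E
```

```text
time_s: 4.05
tcp_pos: [0.47, -0.2964, 0.0432]
orientation: [3.141, -0.0, 0.002]
force: [0.3, 0.1, 0.2]
grip_width: 0.0339
4.15 [ 0.4702 -0.2965  0.0434] [ 3.1401 -0.      0.0037] 0.03426265270390017
9928 x [-50.4 -17.3] y [-10.1  13.2] z pct [-0.2  9.2 15.8 53.6]
9859 x [16.7 49.6] y [-10.   13.2] z pct [-0.7  9.1 16.  53.7]
295 x [-51.1 -18.9] y [-11.6  10.4] z pct [ 1.4  5.1  8.7 46.8]
322 x [15.  46.5] y [-11.3  10.8] z pct [-0.   2.5  5.9 35.1]
```

View pics/w4.png

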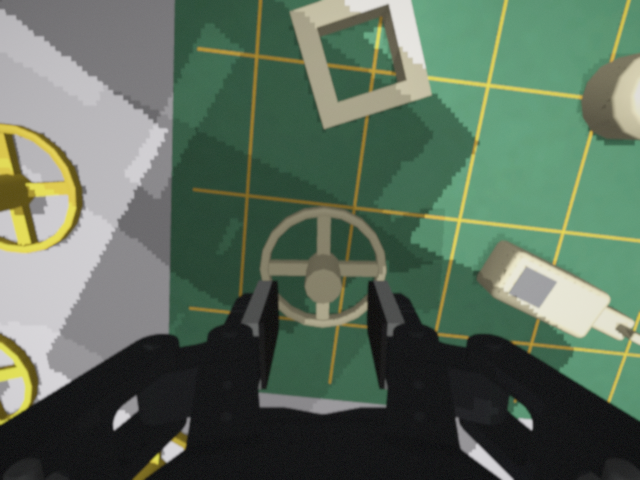

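The hub is centred between the fingers at (322,285), and the tips sit at TCP height for this opening. Descending and closing.

```bash
python3 -m pendant '[{"dx":0,"dy":0,"dz":29,"ax":0,"ay":0,"az":0,"grip":40},{"dx":0,"dy":0,"dz":29,"ax":0,"ay":0,"az":0,"grip":40},{"dx":0,"dy":0,"dz":29,"ax":0,"ay":0,"az":0,"grip":10},{"dx":0,"dy":0,"dz":29,"ax":0,"ay":0,"az":0,"grip":5},{"dx":0,"dy":0,"dz":29,"ax":0,"ay":0,"az":0,"grip":5}]'; python3 -m pendant '[{"dx":0,"dy":0,"dz":0,"ax":0,"ay":0,"az":0,"grip":5},{"dx":0,"dy":0,"dz":0,"ax":0,"ay":0,"az":0,"grip":5},{"dx":0,"dy":0,"dz":0,"ax":0,"ay":0,"az":0,"grip":5}]'
```

```text
time_s: 4.65
tcp_pos: [0.4698, -0.2963, 0.0138]
orientation: [3.141, -0.0, 0.002]
force: [-0.3, 1.0, 4.1]
grip_width: 0.0123
time_s: 4.95
tcp_pos: [0.4698, -0.2963, 0.0138]
orientation: [3.141, 0.0, 0.002]
force: [-0.9, 0.7, 6.6]
grip_width: 0.0124
```

Run:
```python
from h import *
w=save('wrist','w5'); v=save('side','s5')
a=cv2.resize(w.p[180:420,200:440],(400,400),interpolation=cv2.INTER_CUBIC); b=cv2.resize(v.p[250:400,330:480],(400,400),interpolation=cv2.INTER_CUBIC)
cv2.imwrite('pics/c5.png',np.hstack([a,b])[:,:,::-1])
```

```text
(no output)
```

View pics/c5.png

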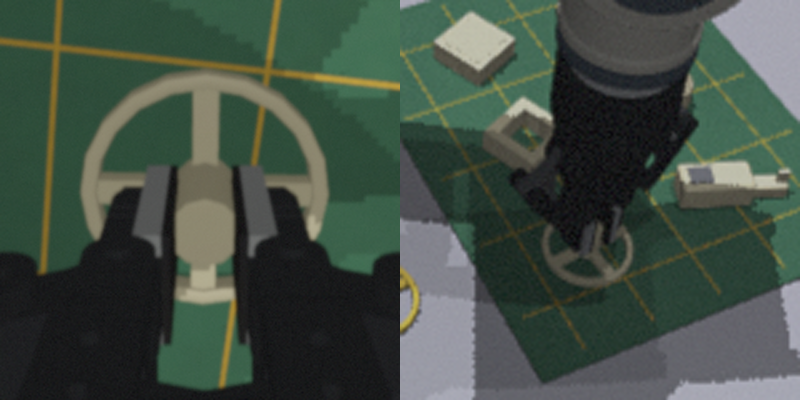

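The hub is squarely between the pads and the ring sits flat. Lifting.

```bash
python3 -m pendant '[{"dx":0,"dy":0,"dz":-30,"ax":0,"ay":0,"az":0,"grip":5},{"dx":0,"dy":0,"dz":-80,"ax":0,"ay":0,"az":0,"grip":5},{"dx":0,"dy":0,"dz":-80,"ax":0,"ay":0,"az":0,"grip":5},{"dx":0,"dy":0,"dz":-80,"ax":0,"ay":0,"az":0,"grip":5}]'
python3 - <<'E'
from h import *
w=save('wrist','w6')
E
```

```text
time_s: 5.45
tcp_pos: [0.4702, -0.2966, 0.0943]
orientation: [3.14, 0.0, 0.005]
force: [-0.3, -0.3, -0.2]
grip_width: 0.012
```

View pics/w6.png

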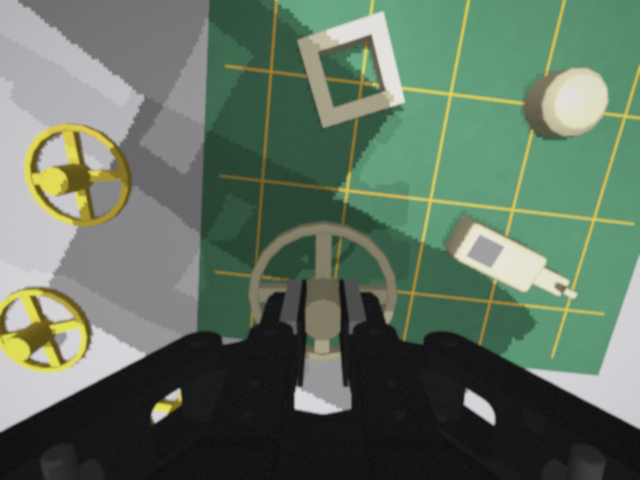

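```bash
python3 -m pendant '[{"dx":4,"dy":-245,"dz":-40,"ax":0,"ay":0,"az":0,"grip":5},{"dx":4,"dy":-245,"dz":-40,"ax":0,"ay":0,"az":0,"grip":5},{"dx":4,"dy":-245,"dz":-40,"ax":0,"ay":0,"az":0,"grip":5},{"dx":4,"dy":-245,"dz":-40,"ax":0,"ay":0,"az":0,"grip":5},{"dx":4,"dy":-245,"dz":-40,"ax":0,"ay":0,"az":0,"grip":5}]'; python3 -m pendant '[{"dx":4,"dy":-245,"dz":0,"ax":0,"ay":0,"az":0,"grip":5},{"dx":4,"dy":-245,"dz":0,"ax":0,"ay":0,"az":0,"grip":5},{"dx":4,"dy":-245,"dz":0,"ax":0,"ay":0,"az":0,"grip":5},{"dx":4,"dy":-245,"dz":0,"ax":0,"ay":0,"az":0,"grip":5},{"dx":4,"dy":-245,"dz":0,"ax":0,"ay":0,"az":0,"grip":5}]';  python3 -m pendant '[{"dx":0,"dy":-90,"dz":50,"ax":0,"ay":0,"az":0,"grip":5},{"dx":0,"dy":-90,"dz":50,"ax":0,"ay":0,"az":0,"grip":5},{"dx":0,"dy":-90,"dz":50,"ax":0,"ay":0,"az":0,"grip":5},{"dx":0,"dy":-90,"dz":50,"ax":0,"ay":0,"az":0,"grip":5},{"dx":0,"dy":-90,"dz":50,"ax":0,"ay":0,"az":0,"grip":5}]'
```

```text
time_s: 6.0
tcp_pos: [0.4719, -0.049, 0.1315]
orientation: [-3.141, 0.001, 0.004]
force: [0.7, 0.4, -0.6]
grip_width: 0.0124
time_s: 6.5
tcp_pos: [0.4759, 0.1961, 0.1312]
orientation: [3.141, 0.001, -0.004]
force: [0.2, -0.0, -0.9]
grip_width: 0.0126
time_s: 7.0
tcp_pos: [0.4766, 0.283, 0.082]
orientation: [3.14, -0.0, -0.003]
force: [0.0, 0.2, -0.2]
grip_width: 0.012
```

```bash
python3 -m pendant '[{"dx":1.6,"dy":-0.6,"dz":35,"ax":0,"ay":0,"az":0,"grip":5},{"dx":1.6,"dy":-0.6,"dz":50,"ax":0,"ay":0,"az":0,"grip":5},{"dx":1.6,"dy":-0.6,"dz":56,"ax":0,"ay":0,"az":0,"grip":5},{"dx":1.6,"dy":-0.6,"dz":58,"ax":0,"ay":0,"az":0,"grip":5},{"dx":1.6,"dy":-0.6,"dz":58,"ax":0,"ay":0,"az":0,"grip":5}]'; python3 -m pendant '[{"dx":0,"dy":0,"dz":1,"ax":0,"ay":0,"az":0,"grip":5},{"dx":0,"dy":0,"dz":2,"ax":0,"ay":0,"az":0,"grip":5}]';python3 -m pendant '[{"dx":0,"dy":0,"dz":1,"ax":0,"ay":0,"az":0,"grip":5},{"dx":0,"dy":0,"dz":1,"ax":0,"ay":0,"az":0,"grip":5}]'
python3 - <<'E'
from h import *
w=save('wrist','w7')
E
```

```text
time_s: 7.5
tcp_pos: [0.4792, 0.2844, 0.0251]
orientation: [-3.141, 0.001, -0.001]
force: [0.9, 0.8, -0.3]
grip_width: 0.0123
time_s: 7.7
tcp_pos: [0.4793, 0.2849, 0.0234]
orientation: [-3.141, -0.0, -0.002]
force: [-0.0, -0.0, -0.2]
grip_width: 0.0124
time_s: 7.9
tcp_pos: [0.4789, 0.2848, 0.0218]
orientation: [-3.141, -0.0, -0.0]
force: [0.7, -0.0, 0.1]
grip_width: 0.0123
```

View pics/w7.png

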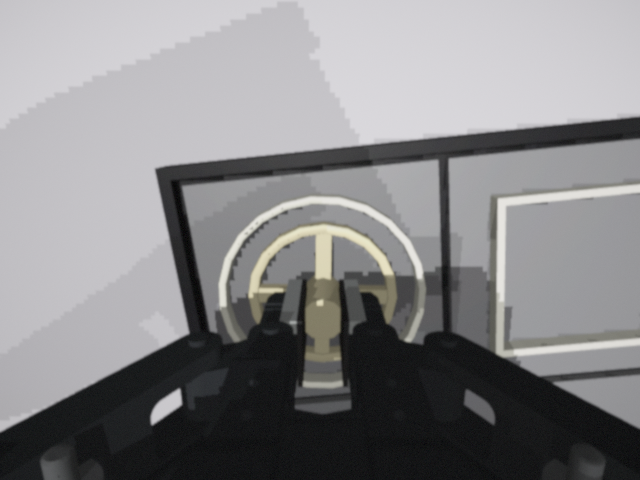

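The ring is concentric within the rim around (322,295). I'm lowering it in 1 mm steps until contact.

```bash
python3 -m pendant '[{"dx":0,"dy":0,"dz":1,"ax":0,"ay":0,"az":0,"grip":5},{"dx":0,"dy":0,"dz":1,"ax":0,"ay":0,"az":0,"grip":5}]';python3 -m pendant '[{"dx":0,"dy":0,"dz":1,"ax":0,"ay":0,"az":0,"grip":5},{"dx":0,"dy":0,"dz":1,"ax":0,"ay":0,"az":0,"grip":5}]'
```

```text
time_s: 8.15
tcp_pos: [0.4788, 0.2847, 0.0205]
orientation: [3.142, 0.0, -0.0]
force: [0.4, -0.1, -0.1]
grip_width: 0.0123
time_s: 8.35
tcp_pos: [0.4789, 0.2847, 0.0198]
orientation: [-3.142, 0.0, -0.0]
force: [-1.1, 0.3, 2.9]
grip_width: 0.0121
```

```bash
python3 -m pendant '[{"dx":0,"dy":0,"dz":0.5,"ax":0,"ay":0,"az":0,"grip":5},{"dx":0,"dy":0,"dz":0.5,"ax":0,"ay":0,"az":0,"grip":5}]'
```

```text
time_s: 8.55
tcp_pos: [0.4789, 0.2847, 0.0198]
orientation: [-3.141, -0.0, -0.0]
force: [-2.1, -0.5, 9.5]
grip_width: 0.0119
```

Contact: the floor is at 9 mm. Releasing, then retreating.

```bash
python3 -m pendant '[{"dx":0,"dy":0,"dz":-0.5,"ax":0,"ay":0,"az":0,"grip":5},{"dx":0,"dy":0,"dz":-0.5,"ax":0,"ay":0,"az":0,"grip":40},{"dx":0,"dy":0,"dz":-0.5,"ax":0,"ay":0,"az":0,"grip":40},{"dx":0,"dy":0,"dz":-0.5,"ax":0,"ay":0,"az":0,"grip":40},{"dx":0,"dy":0,"dz":-0.5,"ax":0,"ay":0,"az":0,"grip":40}]'; python3 -m pendant '[{"dx":0,"dy":0,"dz":-20,"ax":0,"ay":0,"az":0,"grip":40},{"dx":0,"dy":0,"dz":-60,"ax":0,"ay":0,"az":0,"grip":40},{"dx":0,"dy":0,"dz":-100,"ax":0,"ay":0,"az":0,"grip":60},{"dx":0,"dy":0,"dz":-100,"ax":0,"ay":0,"az":0,"grip":60},{"dx":0,"dy":0,"dz":-100,"ax":0,"ay":0,"az":0,"grip":60}]'
python3 - <<'E'
from h import *
w=save('wrist','w8'); C=w.cloud(); fit(C,(.4782,.2836),.036,.013,.019)
m=(np.hypot(C[...,0]-.4782,C[...,1]-.2836)<.033)&(C[...,2]>.0125)&(C[...,2]<.019); A=C[m]; print(np.linalg.lstsq(np.c_[A[:,:2],np.ones(len(A))],A[:,2],rcond=None)[0])
fit(C,(.4782,.2836),.03,.030,.045)
E
```

```text
time_s: 9.05
tcp_pos: [0.4788, 0.2846, 0.0195]
orientation: [3.142, -0.0, -0.0]
force: [-0.7, -0.2, 0.5]
grip_width: 0.0344
time_s: 9.55
tcp_pos: [0.4793, 0.2849, 0.1205]
orientation: [-3.14, 0.0, -0.003]
force: [-0.3, -0.9, -0.2]
grip_width: 0.051
rect [478.8 284.3] [58.7 58.9] 44.4 circ [478.8 284.4] 29.9 2195
[0.00021237 0.00133203 0.01345842]
rect [478.8 284.5] [15.  15.3] 42.3 circ [478.8 284.4] 8.0 544
```

View pics/w8.png

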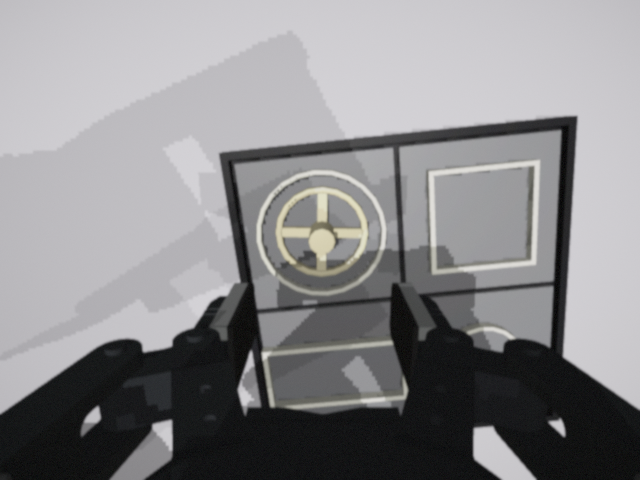

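Rotor wheel is flat and centred at (322,232) in the picture. Next the nose cap.

```bash
python3 -m pendant '[{"dx":57,"dy":241,"dz":0,"ax":0,"ay":0,"az":0,"grip":60},{"dx":57,"dy":241,"dz":0,"ax":0,"ay":0,"az":0,"grip":60},{"dx":57,"dy":241,"dz":0,"ax":0,"ay":0,"az":0,"grip":60},{"dx":57,"dy":241,"dz":0,"ax":0,"ay":0,"az":0,"grip":60},{"dx":57,"dy":241,"dz":0,"ax":0,"ay":0,"az":0,"grip":60}]'; python3 -m pendant '[{"dx":57,"dy":241,"dz":0,"ax":0,"ay":0,"az":0,"grip":60},{"dx":57,"dy":241,"dz":0,"ax":0,"ay":0,"az":0,"grip":60},{"dx":57,"dy":241,"dz":0,"ax":0,"ay":0,"az":0,"grip":60},{"dx":57,"dy":241,"dz":0,"ax":0,"ay":0,"az":0,"grip":60},{"dx":57,"dy":241,"dz":0,"ax":0,"ay":0,"az":0,"grip":60}]';  python3 -m pendant '[{"dx":5,"dy":22,"dz":50,"ax":0,"ay":0,"az":0,"grip":60},{"dx":5,"dy":22,"dz":50,"ax":0,"ay":0,"az":0,"grip":60},{"dx":5,"dy":22,"dz":50,"ax":0,"ay":0,"az":0,"grip":60},{"dx":5,"dy":22,"dz":50,"ax":0,"ay":0,"az":0,"grip":60},{"dx":5,"dy":22,"dz":50,"ax":0,"ay":0,"az":0,"grip":60}]'
python3 - <<'E'
from h import *
w=save('wrist','w9'); C=w.cloud(); fit(C,(.5985,-.219),.03,.012,.04)
from plant import readout
s=readout.state(); T=s['tcp_pos']; print(T,s['orientation'])
D=C-T; g=w.p.astype(int).max(-1)<70
m=g&(np.abs(D[...,0])<.06)&(np.abs(D[...,1])<.02)&(D[...,2]>-.03)&(D[...,2]<.06)&(C[...,2]>.04)
k=D[m]*1e3; print(np.percentile(k[:,2],[0,.5,2,5]))
E
```

```text
time_s: 10.1
tcp_pos: [0.5348, 0.0416, 0.1178]
orientation: [3.141, 0.0, -0.005]
force: [-0.2, 0.3, 1.0]
grip_width: 0.0511
time_s: 10.6
tcp_pos: [0.5918, -0.1993, 0.1175]
orientation: [-3.14, 0.001, 0.005]
force: [0.8, 0.7, 0.9]
grip_width: 0.0515
time_s: 11.1
tcp_pos: [0.5985, -0.2183, 0.0708]
orientation: [3.141, 0.002, 0.002]
force: [0.2, 0.6, 0.6]
grip_width: 0.0509
rect [ 599.2 -218.9] [33.  33.3] 88.5 circ [ 599.  -218.8] 17.1 3493
[ 0.59863348 -0.21842913  0.07104086] [3.14093519e+00 2.41495515e-03 2.83415868e-03]
[ 1.46992111  5.13234539  9.5994894  15.46425966]
```

View pics/w9.png

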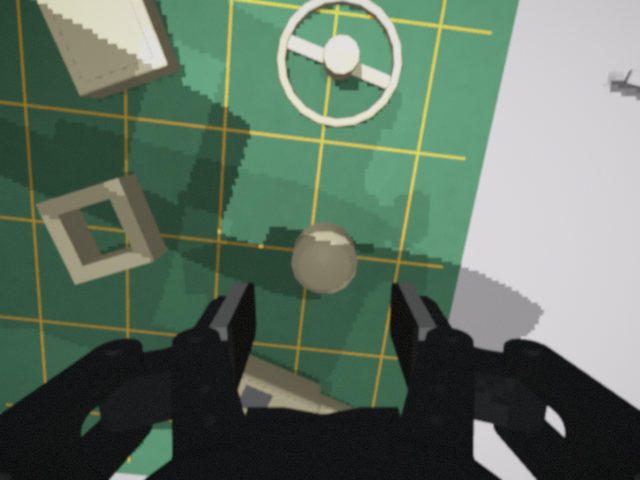

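The cap is centred at (324,258). Its tip height should be about 12 mm, so the fingers stay above the rim later.

```bash
python3 -m pendant '[{"dx":0.4,"dy":0.5,"dz":40,"ax":0,"ay":0,"az":0,"grip":60},{"dx":0.4,"dy":0.5,"dz":59,"ax":0,"ay":0,"az":0,"grip":60},{"dx":0.4,"dy":0.5,"dz":59,"ax":0,"ay":0,"az":0,"grip":60},{"dx":0.4,"dy":0.5,"dz":59,"ax":0,"ay":0,"az":0,"grip":30},{"dx":0.4,"dy":0.5,"dz":59,"ax":0,"ay":0,"az":0,"grip":25}]'; python3 -m pendant '[{"dx":0,"dy":0,"dz":0,"ax":0,"ay":0,"az":0,"grip":25},{"dx":0,"dy":0,"dz":0,"ax":0,"ay":0,"az":0,"grip":25},{"dx":0,"dy":0,"dz":0,"ax":0,"ay":0,"az":0,"grip":25}]';  python3 -m pendant '[{"dx":0,"dy":0,"dz":-5,"ax":0,"ay":0,"az":0,"grip":25},{"dx":0,"dy":0,"dz":-30,"ax":0,"ay":0,"az":0,"grip":25},{"dx":0,"dy":0,"dz":-80,"ax":0,"ay":0,"az":0,"grip":25},{"dx":0,"dy":0,"dz":-80,"ax":0,"ay":0,"az":0,"grip":25},{"dx":0,"dy":0,"dz":-80,"ax":0,"ay":0,"az":0,"grip":25}]'
python3 - <<'E'
from h import *
w=save('wrist','w10'); v=save('side','s10')
a=cv2.resize(w.p,(440,330));b=cv2.resize(v.p[150:350,340:540],(330,330),interpolation=cv2.INTER_CUBIC)
cv2.imwrite('pics/c10.png',np.hstack([a,b])[:,:,::-1])
E
```

```text
time_s: 11.65
tcp_pos: [0.5995, -0.2199, 0.0127]
orientation: [3.141, 0.001, 0.004]
force: [0.5, 0.4, -1.0]
grip_width: 0.0309
time_s: 11.95
tcp_pos: [0.5996, -0.2201, 0.0125]
orientation: [3.141, 0.0, 0.004]
force: [-1.3, 1.1, 7.2]
grip_width: 0.0308
time_s: 12.45
tcp_pos: [0.5992, -0.2203, 0.0926]
orientation: [3.14, -0.0, 0.005]
force: [0.0, -0.8, -0.2]
grip_width: 0.0308
```

View pics/c10.png

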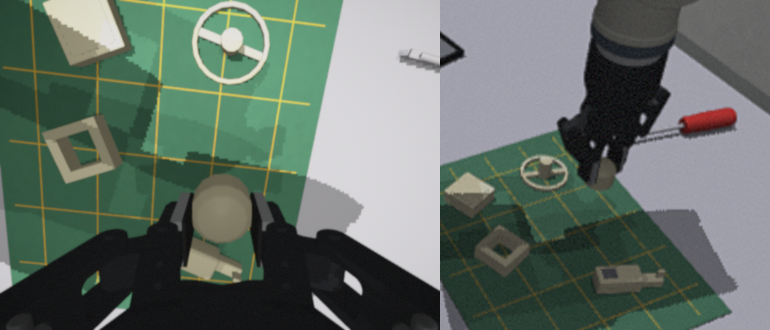

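The cap is held upright. Carrying it to the small round nest.

```bash
python3 -m pendant '[{"dx":-4,"dy":-245,"dz":-30,"ax":0,"ay":0,"az":0,"grip":25},{"dx":-4,"dy":-245,"dz":-30,"ax":0,"ay":0,"az":0,"grip":25},{"dx":-4,"dy":-245,"dz":-30,"ax":0,"ay":0,"az":0,"grip":25},{"dx":-4,"dy":-245,"dz":-30,"ax":0,"ay":0,"az":0,"grip":25},{"dx":-4,"dy":-245,"dz":-30,"ax":0,"ay":0,"az":0,"grip":25}]'; python3 -m pendant '[{"dx":-3,"dy":-166,"dz":30,"ax":0,"ay":0,"az":0,"grip":25},{"dx":-3,"dy":-166,"dz":30,"ax":0,"ay":0,"az":0,"grip":25},{"dx":-3,"dy":-166,"dz":30,"ax":0,"ay":0,"az":0,"grip":25},{"dx":-3,"dy":-166,"dz":30,"ax":0,"ay":0,"az":0,"grip":25},{"dx":-3,"dy":-166,"dz":30,"ax":0,"ay":0,"az":0,"grip":25}]'; python3 -m pendant '[{"dx":0,"dy":0,"dz":30,"ax":0,"ay":0,"az":0,"grip":25},{"dx":0,"dy":0,"dz":55,"ax":0,"ay":0,"az":0,"grip":25},{"dx":0,"dy":0,"dz":55,"ax":0,"ay":0,"az":0,"grip":25},{"dx":0,"dy":0,"dz":55,"ax":0,"ay":0,"az":0,"grip":25}]'
python3 - <<'E'
from h import *
w=save('wrist','w11')
E
```

```text
time_s: 13.05
tcp_pos: [0.5928, 0.0271, 0.1192]
orientation: [3.142, -0.0, -0.005]
force: [-0.6, -0.4, -0.5]
grip_width: 0.0307
time_s: 13.55
tcp_pos: [0.5897, 0.1933, 0.0886]
orientation: [3.141, 0.006, -0.005]
force: [0.2, -0.2, -1.0]
grip_width: 0.031
time_s: 13.95
tcp_pos: [0.5909, 0.1897, 0.0352]
orientation: [3.141, -0.002, -0.003]
force: [-0.6, 0.0, 0.3]
grip_width: 0.0306
```

View pics/w11.png

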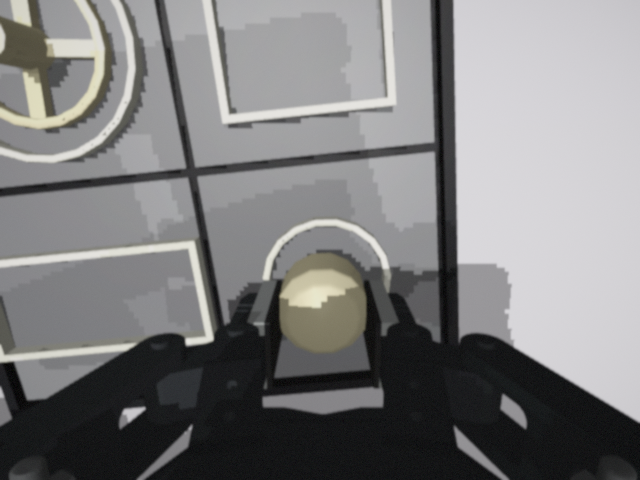

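```bash
python3 -m pendant '[{"dx":1,"dy":-1,"dz":8,"ax":0,"ay":0,"az":0,"grip":25},{"dx":1,"dy":-1,"dz":13,"ax":0,"ay":0,"az":0,"grip":25},{"dx":1,"dy":-1,"dz":15,"ax":0,"ay":0,"az":0,"grip":25},{"dx":1,"dy":-1,"dz":15,"ax":0,"ay":0,"az":0,"grip":25}]'; python3 -m pendant '[{"dx":0,"dy":0,"dz":1,"ax":0,"ay":0,"az":0,"grip":25},{"dx":0,"dy":0,"dz":1,"ax":0,"ay":0,"az":0,"grip":25}]'
```

```text
time_s: 14.4
tcp_pos: [0.592, 0.1921, 0.0204]
orientation: [3.141, 0.0, -0.001]
force: [-0.4, -0.2, -0.2]
grip_width: 0.0311
time_s: 14.6
tcp_pos: [0.5923, 0.1922, 0.0197]
orientation: [-3.142, -0.0, -0.0]
force: [-0.2, 0.1, -0.1]
grip_width: 0.0311
```

```bash
python3 -m pendant '[{"dx":0,"dy":1,"dz":1,"ax":0,"ay":0,"az":0,"grip":25},{"dx":0,"dy":1,"dz":1,"ax":0,"ay":0,"az":0,"grip":25}]'; python3 -m pendant '[{"dx":0,"dy":0,"dz":0.5,"ax":0,"ay":0,"az":0,"grip":25},{"dx":0,"dy":0,"dz":0.5,"ax":0,"ay":0,"az":0,"grip":25}]'
```

```text
time_s: 14.8
tcp_pos: [0.5922, 0.1911, 0.0186]
orientation: [3.142, 0.0, -0.0]
force: [0.2, -0.1, -0.3]
grip_width: 0.0313
time_s: 15.0
tcp_pos: [0.5922, 0.1911, 0.0185]
orientation: [3.142, 0.0, -0.0]
force: [-0.9, -0.6, 3.5]
grip_width: 0.0311
```

```bash
python3 -m pendant '[{"dx":0,"dy":0,"dz":0,"ax":0,"ay":0,"az":0,"grip":55},{"dx":0,"dy":0,"dz":0,"ax":0,"ay":0,"az":0,"grip":55},{"dx":0,"dy":0,"dz":0,"ax":0,"ay":0,"az":0,"grip":55},{"dx":0,"dy":0,"dz":0,"ax":0,"ay":0,"az":0,"grip":55}]'; python3 -m pendant '[{"dx":0,"dy":0,"dz":-20,"ax":0,"ay":0,"az":0,"grip":55},{"dx":0,"dy":0,"dz":-60,"ax":0,"ay":0,"az":0,"grip":75},{"dx":0,"dy":0,"dz":-100,"ax":0,"ay":0,"az":0,"grip":75},{"dx":0,"dy":0,"dz":-100,"ax":0,"ay":0,"az":0,"grip":75},{"dx":0,"dy":0,"dz":-100,"ax":0,"ay":0,"az":0,"grip":75}]'
python3 - <<'E'
from h import *
w=save('wrist','w12'); C=w.cloud(); fit(C,(.5922,.1906),.023,.02,.045);
m=(np.hypot(C[...,0]-.5922,C[...,1]-.1906)<.023)&(C[...,2]>.02);i=C[m][C[m][:,2].argsort()[-30:]];print(i.mean(0))
E
```

```text
time_s: 15.4
tcp_pos: [0.5922, 0.1912, 0.018]
orientation: [3.142, -0.0, -0.0]
force: [-0.8, -0.4, -0.0]
grip_width: 0.047
time_s: 15.9
tcp_pos: [0.5928, 0.1913, 0.1191]
orientation: [-3.141, -0.0, -0.003]
force: [-0.1, 0.0, -0.9]
grip_width: 0.0641
rect [592.  191.8] [33.1 33. ] 85.9 circ [592.2 191.6] 17.0 2391
[0.59114454 0.21115906 0.21790069]
```

View pics/w12.png

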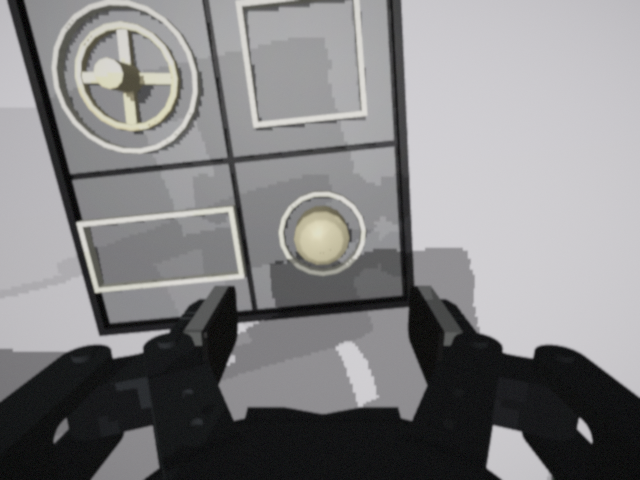

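Cap is flat and centred at (321,235). Next the door frame.

```bash
python3 -m pendant '[{"dx":-64,"dy":236,"dz":0,"ax":0,"ay":0,"az":0,"grip":75},{"dx":-64,"dy":236,"dz":0,"ax":0,"ay":0,"az":0,"grip":75},{"dx":-64,"dy":236,"dz":0,"ax":0,"ay":0,"az":0,"grip":75},{"dx":-64,"dy":236,"dz":0,"ax":0,"ay":0,"az":0,"grip":75},{"dx":-64,"dy":236,"dz":0,"ax":0,"ay":0,"az":0,"grip":75}]'; python3 -m pendant '[{"dx":-44,"dy":160,"dz":40,"ax":0,"ay":0,"az":-17,"grip":75},{"dx":-44,"dy":160,"dz":40,"ax":0,"ay":0,"az":-17,"grip":75},{"dx":-44,"dy":160,"dz":40,"ax":0,"ay":0,"az":-17,"grip":75},{"dx":-44,"dy":160,"dz":40,"ax":0,"ay":0,"az":-17,"grip":75},{"dx":-44,"dy":160,"dz":40,"ax":0,"ay":0,"az":-17,"grip":75}]';  python3 -m pendant '[{"dx":0,"dy":0,"dz":0,"ax":0,"ay":0,"az":0,"grip":75},{"dx":0,"dy":0,"dz":0,"ax":0,"ay":0,"az":0,"grip":75}]'
python3 - <<'E'
from h import *
w=save('wrist','w13'); C=w.cloud(); fit(C,(.485,-.2046),.04,.018,.024)
from plant import readout
s=readout.state(); T=s['tcp_pos']; R=Ro.from_rotvec(s['orientation']); print(T,R.as_matrix().round(3))
D=(C-T)@R.as_matrix(); g=w.p.astype(int).max(-1)<70
m=g&(np.abs(D[...,0])<.06)&(np.abs(D[...,1])<.02)&(D[...,2]<.03)&(D[...,2]>-.06)&(C[...,2]>.04)
k=-D[m]*1e3; print(np.percentile(k[:,2],[0,.5,2,5]))
E
```

```text
time_s: 16.45
tcp_pos: [0.526, -0.0466, 0.1164]
orientation: [-3.141, 0.0, 0.006]
force: [-0.2, 0.4, -0.6]
grip_width: 0.064
time_s: 16.95
tcp_pos: [0.4815, -0.2071, 0.0756]
orientation: [-3.106, -0.457, 0.006]
force: [0.3, -0.4, -0.6]
grip_width: 0.0639
time_s: 17.15
tcp_pos: [0.484, -0.2039, 0.0775]
orientation: [-3.106, -0.465, 0.002]
force: [0.4, 0.6, 0.5]
grip_width: 0.064
rect [ 485.2 -204.5] [44.1 44.9] 17.0 circ [ 484.9 -204.4] 31.0 4160
[ 0.48425339 -0.20371921  0.07778192] [[ 0.956  0.294 -0.001]
 [ 0.294 -0.956  0.   ]
 [-0.001 -0.001 -1.   ]]
[ 4.38992907  6.87299784 10.11121631 14.91365235]
```

View pics/w13.png

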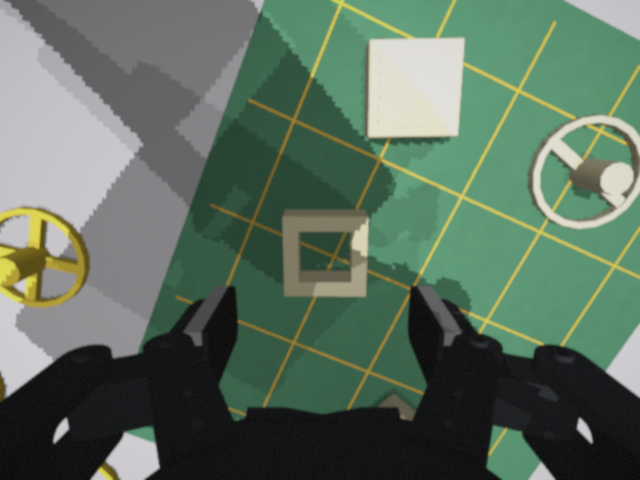

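The frame is centred and squared to the jaws at (325,253). Grasping.

```bash
python3 -m pendant '[{"dx":0.8,"dy":0.9,"dz":40,"ax":0,"ay":0,"az":0,"grip":75},{"dx":0.8,"dy":0.9,"dz":66,"ax":0,"ay":0,"az":0,"grip":75},{"dx":0.8,"dy":0.9,"dz":66,"ax":0,"ay":0,"az":0,"grip":75},{"dx":0.8,"dy":0.9,"dz":66,"ax":0,"ay":0,"az":0,"grip":45},{"dx":0.8,"dy":0.9,"dz":66,"ax":0,"ay":0,"az":0,"grip":35}]'; python3 -m pendant '[{"dx":0,"dy":0,"dz":0,"ax":0,"ay":0,"az":0,"grip":35},{"dx":0,"dy":0,"dz":0,"ax":0,"ay":0,"az":0,"grip":35},{"dx":0,"dy":0,"dz":0,"ax":0,"ay":0,"az":0,"grip":35}]';  python3 -m pendant '[{"dx":0,"dy":0,"dz":-5,"ax":0,"ay":0,"az":0,"grip":35},{"dx":0,"dy":0,"dz":-30,"ax":0,"ay":0,"az":0,"grip":35},{"dx":0,"dy":0,"dz":-80,"ax":0,"ay":0,"az":0,"grip":35},{"dx":0,"dy":0,"dz":-80,"ax":0,"ay":0,"az":0,"grip":35},{"dx":0,"dy":0,"dz":-80,"ax":0,"ay":0,"az":0,"grip":35}]'
python3 - <<'E'
from h import *
w=save('wrist','w14'); v=save('side','s14')
a=cv2.resize(w.p,(440,330));b=cv2.resize(v.p[150:350,300:500],(330,330),interpolation=cv2.INTER_CUBIC)
cv2.imwrite('pics/c14.png',np.hstack([a,b])[:,:,::-1])
E
```

```text
time_s: 17.7
tcp_pos: [0.4862, -0.2052, 0.0136]
orientation: [3.106, 0.466, 0.002]
force: [-0.5, 0.1, 0.9]
grip_width: 0.0421
time_s: 18.0
tcp_pos: [0.4863, -0.2057, 0.0134]
orientation: [3.106, 0.464, 0.003]
force: [0.3, 2.6, 8.3]
grip_width: 0.0418
time_s: 18.5
tcp_pos: [0.4861, -0.2059, 0.0937]
orientation: [3.105, 0.464, 0.005]
force: [-1.3, 0.3, -0.1]
grip_width: 0.0418
```

View pics/c14.png

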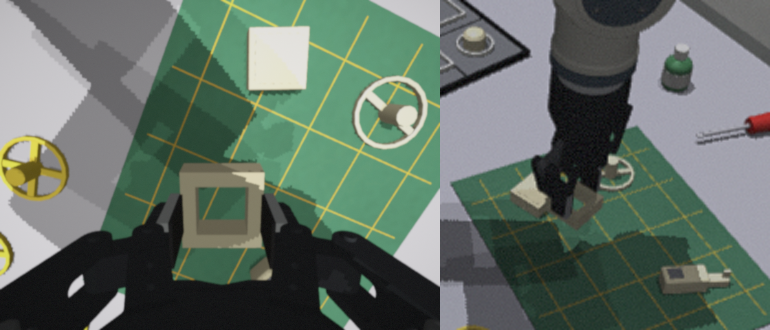

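```bash
python3 -m pendant '[{"dx":112,"dy":-211,"dz":-30,"ax":0,"ay":0,"az":0,"grip":35},{"dx":112,"dy":-211,"dz":-30,"ax":0,"ay":0,"az":0,"grip":35},{"dx":112,"dy":-211,"dz":-30,"ax":0,"ay":0,"az":0,"grip":35},{"dx":112,"dy":-211,"dz":-30,"ax":0,"ay":0,"az":0,"grip":35},{"dx":112,"dy":-211,"dz":-30,"ax":0,"ay":0,"az":0,"grip":35}]'; python3 -m pendant '[{"dx":112,"dy":-211,"dz":0,"ax":0,"ay":0,"az":0,"grip":35},{"dx":112,"dy":-211,"dz":0,"ax":0,"ay":0,"az":0,"grip":35},{"dx":112,"dy":-211,"dz":0,"ax":0,"ay":0,"az":0,"grip":35},{"dx":112,"dy":-211,"dz":0,"ax":0,"ay":0,"az":0,"grip":35},{"dx":112,"dy":-211,"dz":0,"ax":0,"ay":0,"az":0,"grip":35}]'; python3 -m pendant '[{"dx":14.7,"dy":-27.7,"dz":0,"ax":0,"ay":0,"az":11.3,"grip":35},{"dx":14.7,"dy":-27.7,"dz":40,"ax":0,"ay":0,"az":11.3,"grip":35},{"dx":14.7,"dy":-27.7,"dz":75,"ax":0,"ay":0,"az":11.3,"grip":35},{"dx":14.7,"dy":-27.7,"dz":75,"ax":0,"ay":0,"az":11.3,"grip":35},{"dx":14.7,"dy":-27.7,"dz":75,"ax":0,"ay":0,"az":11.3,"grip":35}]';python3 - <<'E'
from h import *
w=save('wrist','w15')
from plant import readout
s=readout.state(); T=s['tcp_pos']; R=Ro.from_rotvec(s['orientation']).as_matrix(); print(T,np.degrees(np.arctan2(R[1,0],R[0,0])))
E
```

```text
time_s: 19.1
tcp_pos: [0.5298, 0.0314, 0.1209]
orientation: [-3.107, -0.465, 0.004]
force: [0.8, -0.4, -0.7]
grip_width: 0.0418
time_s: 19.6
tcp_pos: [0.5753, 0.2661, 0.1202]
orientation: [3.106, 0.466, -0.004]
force: [0.5, -1.0, -0.2]
grip_width: 0.0419
time_s: 20.1
tcp_pos: [0.581, 0.2938, 0.0457]
orientation: [3.136, 0.156, -0.005]
force: [0.2, 1.2, -0.0]
grip_width: 0.0417
[0.58224057 0.2942472  0.0472753 ] 5.688726896856781
```

View pics/w15.png

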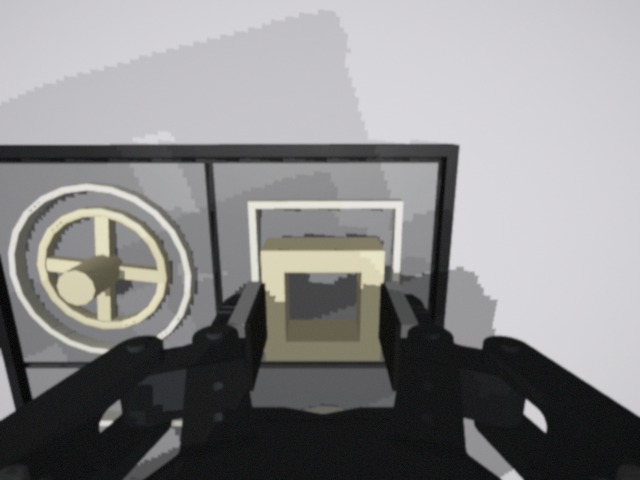

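The frame is square with and over its nest. Lowering.

```bash
python3 -m pendant '[{"dx":0,"dy":0,"dz":15,"ax":0,"ay":0,"az":0,"grip":35},{"dx":0,"dy":0,"dz":22,"ax":0,"ay":0,"az":0,"grip":35},{"dx":0,"dy":0,"dz":25,"ax":0,"ay":0,"az":0,"grip":35},{"dx":0,"dy":0,"dz":25.5,"ax":0,"ay":0,"az":0,"grip":35}]'; python3 -m pendant '[{"dx":0,"dy":0,"dz":1,"ax":0,"ay":0,"az":0,"grip":35},{"dx":0,"dy":0,"dz":1,"ax":0,"ay":0,"az":0,"grip":35}]'
```

```text
time_s: 20.55
tcp_pos: [0.5819, 0.2942, 0.0214]
orientation: [3.138, 0.156, -0.001]
force: [-0.6, -0.5, -0.4]
grip_width: 0.0419
time_s: 20.75
tcp_pos: [0.5822, 0.2944, 0.0209]
orientation: [-3.138, -0.156, -0.001]
force: [0.8, -0.5, 0.3]
grip_width: 0.0418
```

```bash
python3 -m pendant '[{"dx":0,"dy":0,"dz":1,"ax":0,"ay":0,"az":0,"grip":35},{"dx":0,"dy":0,"dz":1,"ax":0,"ay":0,"az":0,"grip":35}]'; python3 -m pendant '[{"dx":0,"dy":0,"dz":0.5,"ax":0,"ay":0,"az":0,"grip":35},{"dx":0,"dy":0,"dz":0.5,"ax":0,"ay":0,"az":0,"grip":35}]'
```

```text
time_s: 20.95
tcp_pos: [0.5821, 0.2944, 0.0197]
orientation: [-3.138, -0.156, -0.0]
force: [0.2, -0.3, -0.2]
grip_width: 0.0418
time_s: 21.15
tcp_pos: [0.5821, 0.2944, 0.0195]
orientation: [-3.138, -0.156, -0.0]
force: [-0.9, -0.5, 3.6]
grip_width: 0.0417
```

Contact at the expected height. Releasing.

```bash
python3 -m pendant '[{"dx":0,"dy":0,"dz":0,"ax":0,"ay":0,"az":0,"grip":65},{"dx":0,"dy":0,"dz":0,"ax":0,"ay":0,"az":0,"grip":65},{"dx":0,"dy":0,"dz":0,"ax":0,"ay":0,"az":0,"grip":65},{"dx":0,"dy":0,"dz":0,"ax":0,"ay":0,"az":0,"grip":65}]'; python3 -m pendant '[{"dx":0,"dy":0,"dz":-20,"ax":0,"ay":0,"az":0,"grip":65},{"dx":0,"dy":0,"dz":-60,"ax":0,"ay":0,"az":0,"grip":65},{"dx":0,"dy":0,"dz":-100,"ax":0,"ay":0,"az":0,"grip":65},{"dx":0,"dy":0,"dz":-100,"ax":0,"ay":0,"az":0,"grip":65},{"dx":0,"dy":0,"dz":-100,"ax":0,"ay":0,"az":0,"grip":65}]'
python3 - <<'E'
from h import *
w=save('wrist','w16'); C=w.cloud(); fit(C,(.582,.294),.033,.021,.032)
m=(np.hypot(C[...,0]-.582,C[...,1]-.294)<.033)&(C[...,2]>.021)&(C[...,2]<.035);A=C[m];print(np.linalg.lstsq(np.c_[A[:,:2]-A[:,:2].mean(0),np.ones(len(A))],A[:,2],rcond=None)[0])
from plant import readout
s=readout.state(); T=s['tcp_pos']; R=Ro.from_rotvec(s['orientation']).as_matrix(); print(T,np.degrees(np.arctan2(R[1,0],R[0,0])))
E
```

```text
time_s: 21.55
tcp_pos: [0.582, 0.2943, 0.019]
orientation: [3.138, 0.156, -0.0]
force: [0.4, -0.2, -0.1]
grip_width: 0.0555
time_s: 22.05
tcp_pos: [0.5827, 0.2947, 0.1204]
orientation: [-3.137, -0.156, -0.004]
force: [0.5, 0.5, -0.9]
grip_width: 0.0554
rect [581.9 295.1] [44.1 44.9] 5.7 circ [581.8 295.2] 31.1 3243
[0.00178878 0.00111605 0.02612376]
[0.58175988 0.29423244 0.118939  ] 5.702244929412133
```

View pics/w16.png

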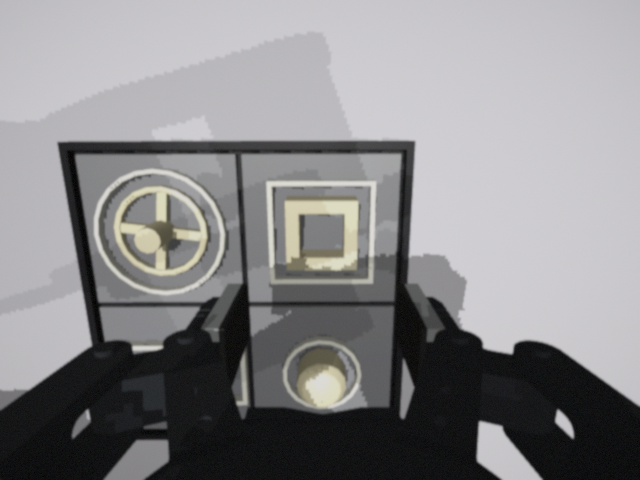

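Door frame is flat and centred at (322,234) in the picture. Last is the fuselage.

```bash
python3 -m pendant '[{"dx":-26.7,"dy":242,"dz":0,"ax":0,"ay":0,"az":0,"grip":65},{"dx":-26.7,"dy":242,"dz":0,"ax":0,"ay":0,"az":0,"grip":65},{"dx":-26.7,"dy":242,"dz":0,"ax":0,"ay":0,"az":0,"grip":65},{"dx":-26.7,"dy":242,"dz":0,"ax":0,"ay":0,"az":0,"grip":65},{"dx":-26.7,"dy":242,"dz":0,"ax":0,"ay":0,"az":0,"grip":65}]'; python3 -m pendant '[{"dx":-26.7,"dy":242,"dz":0,"ax":0,"ay":0,"az":0,"grip":65},{"dx":-26.7,"dy":242,"dz":0,"ax":0,"ay":0,"az":0,"grip":65},{"dx":-26.7,"dy":242,"dz":0,"ax":0,"ay":0,"az":0,"grip":65},{"dx":-26.7,"dy":242,"dz":0,"ax":0,"ay":0,"az":0,"grip":65},{"dx":-26.7,"dy":242,"dz":0,"ax":0,"ay":0,"az":0,"grip":65}]'; python3 -m pendant '[{"dx":-12,"dy":112,"dz":30,"ax":0,"ay":0,"az":-42,"grip":65},{"dx":-12,"dy":112,"dz":30,"ax":0,"ay":0,"az":-42,"grip":65},{"dx":-12,"dy":112,"dz":30,"ax":0,"ay":0,"az":-42,"grip":65},{"dx":-12,"dy":112,"dz":30,"ax":0,"ay":0,"az":-42,"grip":65},{"dx":-12,"dy":112,"dz":30,"ax":0,"ay":0,"az":-42,"grip":65}]'; python3 -m pendant '[{"dx":0,"dy":0,"dz":0,"ax":0,"ay":0,"az":-16,"grip":65},{"dx":0,"dy":0,"dz":0,"ax":0,"ay":0,"az":-16,"grip":65},{"dx":0,"dy":0,"dz":0,"ax":0,"ay":0,"az":-16,"grip":65},{"dx":0,"dy":0,"dz":0,"ax":0,"ay":0,"az":-16,"grip":65}]';python3 - <<'E'
from h import *
w=save('wrist','w17'); C=w.cloud(); fit(C,(.582,-.309),.045,.010,.03); fit(C,(.572,-.303),.04,.0215,.03)
from plant import readout
s=readout.state(); T=s['tcp_pos']; R=Ro.from_rotvec(s['orientation']).as_matrix(); print(T,np.degrees(np.arctan2(R[1,0],R[0,0])))
print('tool delta mm',R.T@(np.array([.5758,-.3059,.012])-T)*1e3)
E
```

```text
time_s: 22.6
tcp_pos: [0.5779, 0.0486, 0.1173]
orientation: [3.138, 0.156, -0.005]
force: [0.9, -0.6, -0.1]
grip_width: 0.0555
time_s: 23.1
tcp_pos: [0.5755, -0.1947, 0.1173]
orientation: [-3.137, -0.155, 0.004]
force: [1.6, -0.2, -0.6]
grip_width: 0.0557
time_s: 23.6
tcp_pos: [0.5745, -0.3056, 0.0864]
orientation: [-2.868, -1.275, 0.004]
force: [0.7, 0.5, -0.1]
grip_width: 0.0555
time_s: 24.0
tcp_pos: [0.5754, -0.3048, 0.0878]
orientation: [-2.67, -1.652, 0.002]
force: [-0.1, 0.8, -0.7]
grip_width: 0.0554
rect [ 582.3 -308.9] [23.9 76. ] 62.9 circ [ 582.3 -308.1] 38.5 4730
rect [ 570.5 -302.9] [23.8 49. ] 63.2 circ [ 570.8 -302.6] 26.5 3765
[ 0.57558961 -0.30483067  0.08806438] 63.521083203836014
tool delta mm [-0.86982872  0.80011709 76.0630085 ]
```

View pics/w17.png

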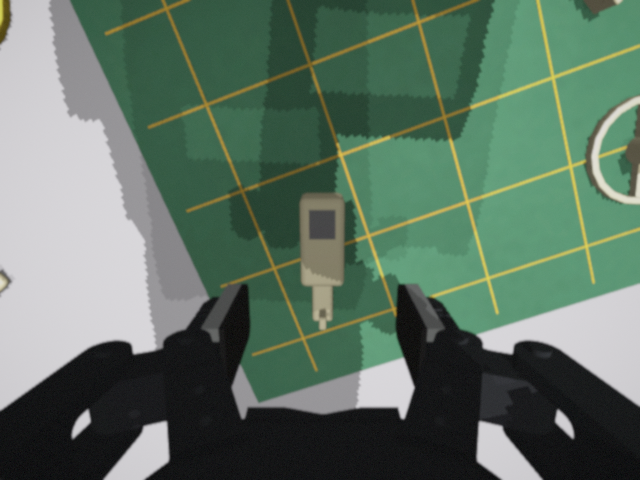

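Fuselage is aligned with the jaws at (322,255). Grasping.

```bash
python3 -m pendant '[{"dx":-0.8,"dy":0.8,"dz":40,"ax":0,"ay":0,"az":0,"grip":65},{"dx":-0.8,"dy":0.8,"dz":74.5,"ax":0,"ay":0,"az":0,"grip":65},{"dx":-0.8,"dy":0.8,"dz":74.5,"ax":0,"ay":0,"az":0,"grip":65},{"dx":-0.8,"dy":0.8,"dz":74.5,"ax":0,"ay":0,"az":0,"grip":30},{"dx":-0.8,"dy":0.8,"dz":74.5,"ax":0,"ay":0,"az":0,"grip":15}]'; python3 -m pendant '[{"dx":0,"dy":0,"dz":0,"ax":0,"ay":0,"az":0,"grip":15},{"dx":0,"dy":0,"dz":0,"ax":0,"ay":0,"az":0,"grip":15},{"dx":0,"dy":0,"dz":0,"ax":0,"ay":0,"az":0,"grip":15}]';  python3 -m pendant '[{"dx":0,"dy":0,"dz":-5,"ax":0,"ay":0,"az":0,"grip":15},{"dx":0,"dy":0,"dz":-30,"ax":0,"ay":0,"az":0,"grip":15},{"dx":0,"dy":0,"dz":-80,"ax":0,"ay":0,"az":0,"grip":15},{"dx":0,"dy":0,"dz":-80,"ax":0,"ay":0,"az":0,"grip":15},{"dx":0,"dy":0,"dz":-80,"ax":0,"ay":0,"az":0,"grip":15}]'
python3 - <<'E'
from h import *
w=save('wrist','w18'); v=save('side','s18')
a=cv2.resize(w.p,(440,330));b=cv2.resize(v.p[200:400,340:540],(330,330),interpolation=cv2.INTER_CUBIC)
cv2.imwrite('pics/c18.png',np.hstack([a,b])[:,:,::-1])
from plant import readout
s=readout.state(); T=s['tcp_pos']; R=Ro.from_rotvec(s['orientation']).as_matrix(); print(T,np.degrees(np.arctan2(R[1,0],R[0,0])),s['q'])
a=np.radians(5.7); tgt=np.array([.4886,.1797])+(-.007)*np.array([np.cos(a),np.sin(a)])
print(tgt,'tool delta',R.T@(np.array([*tgt,T[2]])-T)*1e3)
E
```

```text
time_s: 24.55
tcp_pos: [0.5777, -0.3068, 0.0163]
orientation: [2.667, 1.656, 0.002]
force: [0.2, -1.1, 0.6]
grip_width: 0.0275
time_s: 24.85
tcp_pos: [0.5779, -0.307, 0.0168]
orientation: [2.666, 1.656, 0.003]
force: [-0.4, 0.1, 7.2]
grip_width: 0.0221
time_s: 25.35
tcp_pos: [0.5775, -0.3068, 0.0967]
orientation: [2.666, 1.656, 0.003]
force: [0.0, 0.1, -0.4]
grip_width: 0.0222
[ 0.57583934 -0.30584553  0.09406988] 63.699075704281995 [-5.06493132e-01  6.30457503e-01  1.64196806e+00  2.45711888e-06
  8.70434588e-01 -1.61825336e+00]
[0.48163461 0.17900476] tool delta [ 392.91747333 -299.2825262     0.40324719]
```

View pics/c18.png

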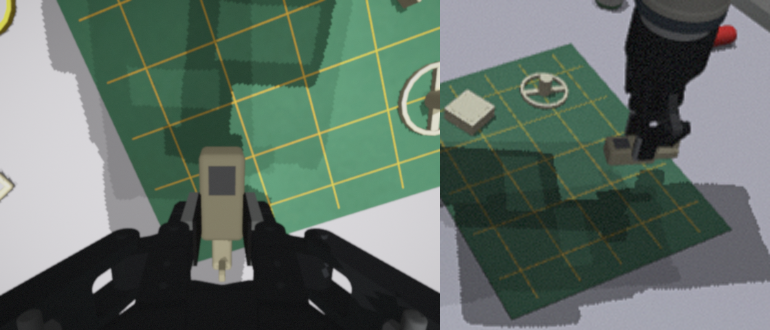

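The fuselage is held level by the cabin. Carrying it to the long nest with a 32° turn.

```bash
python3 -m pendant '[{"dx":195,"dy":-148,"dz":-30,"ax":0,"ay":0,"az":0,"grip":15},{"dx":195,"dy":-148,"dz":-30,"ax":0,"ay":0,"az":0,"grip":15},{"dx":195,"dy":-148,"dz":-30,"ax":0,"ay":0,"az":0,"grip":15},{"dx":195,"dy":-148,"dz":-30,"ax":0,"ay":0,"az":0,"grip":15},{"dx":195,"dy":-148,"dz":-30,"ax":0,"ay":0,"az":0,"grip":15}]'; python3 -m pendant '[{"dx":195,"dy":-148,"dz":0,"ax":0,"ay":0,"az":0,"grip":15},{"dx":195,"dy":-148,"dz":0,"ax":0,"ay":0,"az":0,"grip":15},{"dx":195,"dy":-148,"dz":0,"ax":0,"ay":0,"az":0,"grip":15},{"dx":195,"dy":-148,"dz":0,"ax":0,"ay":0,"az":0,"grip":15},{"dx":195,"dy":-148,"dz":0,"ax":0,"ay":0,"az":0,"grip":15}]'; python3 -m pendant '[{"dx":4,"dy":-1.5,"dz":20,"ax":0,"ay":0,"az":-32,"grip":15},{"dx":4,"dy":-1.5,"dz":40,"ax":0,"ay":0,"az":-32,"grip":15},{"dx":4,"dy":-1.5,"dz":60,"ax":0,"ay":0,"az":-32,"grip":15},{"dx":4,"dy":-1.5,"dz":70,"ax":0,"ay":0,"az":-32,"grip":15},{"dx":4,"dy":-1.5,"dz":70,"ax":0,"ay":0,"az":-32,"grip":15}]'; python3 -m pendant '[{"dx":0,"dy":0,"dz":0,"ax":0,"ay":0,"az":0,"grip":15},{"dx":0,"dy":0,"dz":0,"ax":0,"ay":0,"az":0,"grip":15}]'
python3 - <<'E'
from h import *
w=save('wrist','w19'); C=w.cloud()
from plant import readout
s=readout.state(); T=s['tcp_pos']; R=Ro.from_rotvec(s['orientation']).as_matrix(); print(T,np.degrees(np.arctan2(R[1,0],R[0,0])),s['force'])
v=save('side','s19')
cv2.imwrite('pics/s19c.png',cv2.resize(v.p[100:260,200:400],None,fx=3,fy=3)[:,:,::-1])
E
```

```text
time_s: 25.95
tcp_pos: [0.5283, -0.0638, 0.1234]
orientation: [-2.667, -1.656, 0.004]
force: [0.3, 1.2, -1.0]
grip_width: 0.0219
time_s: 26.45
tcp_pos: [0.4822, 0.1763, 0.1233]
orientation: [-2.668, -1.658, 0.004]
force: [-0.3, -0.0, -1.2]
grip_width: 0.022
time_s: 26.95
tcp_pos: [0.4821, 0.1781, 0.052]
orientation: [-2.105, -2.328, 0.008]
force: [-0.5, 0.3, 0.7]
grip_width: 0.022
time_s: 27.15
tcp_pos: [0.4845, 0.1788, 0.0548]
orientation: [2.111, 2.327, 0.0]
force: [-0.4, -0.6, -0.9]
grip_width: 0.0216
[0.4846649  0.17880985 0.05502024] 95.5903773913917 [ 0.16965114 -0.52387455 -0.14614441]
```

View pics/w19.png

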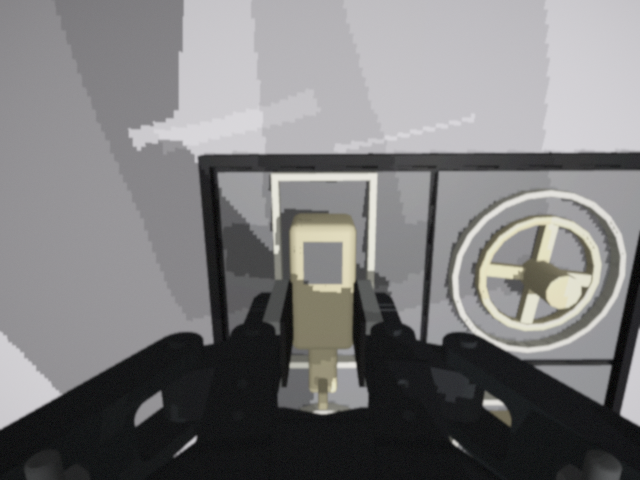

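View pics/s19c.png

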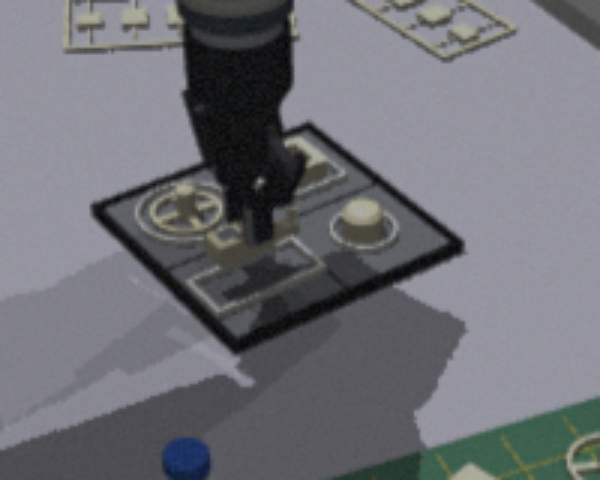

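Fuselage is over the long nest and square with it. I'll check its measured offset before lowering.

Run:
```python
from h import *
w=V('pics/w19.npz'); C=w.cloud(); T=np.array([.48466,.17881,.0550])
a=np.radians(5.6); ex=np.array([np.cos(a),np.sin(a),0]); ey=np.array([-np.sin(a),np.cos(a),0])
light=w.p.astype(int).max(-1)>85
D=C-np.array([.4886,.1797,0]); 
X,Y=D@ex,D@ey
m=light&(np.abs(Y)<.018)&(np.abs(X)<.05)&(C[...,2]>.05)&(C[...,2]<.075)
print('x',np.percentile(X[m],[0,1,99,100])*1e3,'y',np.percentile(Y[m],[1,99])*1e3,'z',np.percentile(C[...,2][m],[1,50,99]))
c=m&(X<0); A=np.c_[X[c],Y[c],np.ones(c.sum())]; print(np.linalg.lstsq(A,C[...,2][c],rcond=None)[0])
```

```text
x [-37.33455934 -37.09711566  36.28706041  39.22642243] y [-11.94979787  14.91864534] z [0.05094333 0.06212702 0.06887944]
[0.06839543 0.0482312  0.06340679]
```

Run:
```python
from h import *
a=np.radians(5.6); ex=np.array([np.cos(a),np.sin(a),0]); ey=np.array([-np.sin(a),np.cos(a),0])
w=V('pics/w19.npz'); C=w.cloud(); D=C-np.array([.4886,.1797,0]); X,Y=D@ex,D@ey
m=(np.abs(Y)<.008)&(C[...,2]>.045)&(C[...,2]<.08)
for lo in range(-40,42,4):
    k=m&(X>lo/1e3)&(X<(lo+4)/1e3)
    if k.sum()>5: print(lo,k.sum(),np.round(np.median(C[...,2][k])*1e3,1))
```

```text
-40 568 56.1
-36 530 62.2
-32 515 62.7
-28 485 62.7
-24 467 62.6
-20 462 62.7
-16 440 62.5
-12 442 62.3
-8 445 62.4
-4 416 62.3
0 419 62.3
4 401 62.3
8 340 62.1
12 10 61.0
16 148 52.3
20 239 52.1
24 238 52.1
28 377 52.7
32 240 52.5
36 118 52.4
```

It's level, with the bottom at 40 mm, so about 31 mm to go.

```bash
python3 -m pendant '[{"dx":0.5,"dy":0,"dz":15,"ax":0,"ay":0,"az":0,"grip":15},{"dx":0.5,"dy":0,"dz":24,"ax":0,"ay":0,"az":0,"grip":15},{"dx":0.5,"dy":0,"dz":28,"ax":0,"ay":0,"az":0,"grip":15},{"dx":0.5,"dy":0,"dz":28,"ax":0,"ay":0,"az":0,"grip":15}]'; python3 -m pendant '[{"dx":0,"dy":0,"dz":1,"ax":0,"ay":0,"az":0,"grip":15},{"dx":0,"dy":0,"dz":1,"ax":0,"ay":0,"az":0,"grip":15}]'; python3 -m pendant '[{"dx":0,"dy":0,"dz":1,"ax":0,"ay":0,"az":0,"grip":15},{"dx":0,"dy":0,"dz":1,"ax":0,"ay":0,"az":0,"grip":15}]'
```

```text
time_s: 27.65
tcp_pos: [0.484, 0.1791, 0.0262]
orientation: [-2.108, -2.328, 0.001]
force: [-0.7, -0.9, 1.0]
grip_width: 0.0225
time_s: 27.85
tcp_pos: [0.4846, 0.1793, 0.0259]
orientation: [2.108, 2.329, 0.001]
force: [0.6, 0.4, -0.7]
grip_width: 0.0218
time_s: 28.05
tcp_pos: [0.4844, 0.1793, 0.0248]
orientation: [2.108, 2.329, 0.0]
force: [0.3, -0.3, -0.0]
grip_width: 0.0219
```

```bash
python3 -m pendant '[{"dx":0,"dy":0,"dz":1,"ax":0,"ay":0,"az":0,"grip":15},{"dx":0,"dy":0,"dz":1,"ax":0,"ay":0,"az":0,"grip":15}]'; python3 -m pendant '[{"dx":0,"dy":0,"dz":0.6,"ax":0,"ay":0,"az":0,"grip":15},{"dx":0,"dy":0,"dz":0.6,"ax":0,"ay":0,"az":0,"grip":15}]'
```

```text
time_s: 28.25
tcp_pos: [0.4843, 0.1793, 0.0236]
orientation: [-2.108, -2.329, 0.0]
force: [-0.4, -0.2, -0.9]
grip_width: 0.0221
time_s: 28.45
tcp_pos: [0.4843, 0.1793, 0.0229]
orientation: [-2.108, -2.329, 0.0]
force: [0.2, 0.2, -0.2]
grip_width: 0.0221
```

```bash
python3 -m pendant '[{"dx":0,"dy":0,"dz":0.5,"ax":0,"ay":0,"az":0,"grip":15},{"dx":0,"dy":0,"dz":0.5,"ax":0,"ay":0,"az":0,"grip":15}]'
```

```text
time_s: 28.65
tcp_pos: [0.4844, 0.1793, 0.0228]
orientation: [2.108, 2.329, 0.0]
force: [-1.7, -0.3, 3.5]
grip_width: 0.0222
```

Contact at the predicted 22.8 mm. Releasing and retreating clear of the tray.

```bash
python3 -m pendant '[{"dx":0,"dy":0,"dz":0,"ax":0,"ay":0,"az":0,"grip":45},{"dx":0,"dy":0,"dz":0,"ax":0,"ay":0,"az":0,"grip":45},{"dx":0,"dy":0,"dz":0,"ax":0,"ay":0,"az":0,"grip":45},{"dx":0,"dy":0,"dz":0,"ax":0,"ay":0,"az":0,"grip":45}]'; python3 -m pendant '[{"dx":0,"dy":0,"dz":-20,"ax":0,"ay":0,"az":0,"grip":45},{"dx":0,"dy":0,"dz":-70,"ax":0,"ay":0,"az":0,"grip":45},{"dx":0,"dy":0,"dz":-120,"ax":0,"ay":0,"az":0,"grip":45},{"dx":0,"dy":0,"dz":-170,"ax":0,"ay":0,"az":0,"grip":45},{"dx":0,"dy":0,"dz":-220,"ax":0,"ay":0,"az":0,"grip":45}]'; python3 -m pendant '[{"dx":0,"dy":90,"dz":0,"ax":0,"ay":0,"az":0,"grip":45},{"dx":0,"dy":90,"dz":0,"ax":0,"ay":0,"az":0,"grip":45},{"dx":0,"dy":90,"dz":0,"ax":0,"ay":0,"az":0,"grip":45},{"dx":0,"dy":90,"dz":0,"ax":0,"ay":0,"az":0,"grip":45}]'
python3 - <<'E'
from h import *
w=save('wrist','w20'); v=save('side','s20'); save('scene','c20')
cv2.imwrite('pics/s20c.png',cv2.resize(v.p[100:400,200:520],None,fx=2,fy=2)[:,:,::-1])
C=w.cloud()
a=np.radians(5.7); ex=np.array([np.cos(a),np.sin(a),0]); ey=np.array([-np.sin(a),np.cos(a),0])
D=C-np.array([.4886,.1797,0]); X,Y=D@ex,D@ey
m=(abs(X)<.045)&(abs(Y)<.0195)&(C[...,2]>.0145)&(C[...,2]<.04)
print('fus x',np.percentile(X[m],[0,100])*1e3,'y',np.percentile(Y[m],[0,100])*1e3)
k=m&(X<.008)&(X>-.034)&(abs(Y)<.009); print(np.linalg.lstsq(np.c_[X[k],Y[k],np.ones(k.sum())],C[...,2][k],rcond=None)[0])
for n,x,y,r,lo,hi in [('rot',.4782,.2836,.034,.0128,.019),('cap',.5922,.1906,.0225,.02,.045),('frame',.582,.294,.033,.021,.032)]:
    print(n); fit(C,(x,y),r,lo,hi)
E
```

```text
time_s: 29.05
tcp_pos: [0.4844, 0.1793, 0.0225]
orientation: [2.108, 2.329, 0.0]
force: [0.7, 0.3, -0.3]
grip_width: 0.0389
time_s: 29.55
tcp_pos: [0.4839, 0.1791, 0.2445]
orientation: [-2.108, -2.329, 0.0]
force: [2.3, -0.1, 0.1]
grip_width: 0.0384
time_s: 29.95
tcp_pos: [0.5738, 0.188, 0.2419]
orientation: [-2.108, -2.328, 0.002]
force: [0.7, -0.5, -0.8]
grip_width: 0.0383
fus x [-36.17252098  38.73781787] y [-11.82928976  12.02434083]
[-0.00477998  0.00602651  0.03045146]
rot
rect [479.2 284.5] [58.3 59.4] 5.5 circ [479.3 284.4] 29.9 1356
cap
rect [592.1 191.6] [33.4 32.2] 5.2 circ [592.2 191.6] 16.9 1060
frame
rect [582.2 295.7] [44.3 45.1] 5.8 circ [582.1 295.2] 30.8 1547
```

View pics/w20.png

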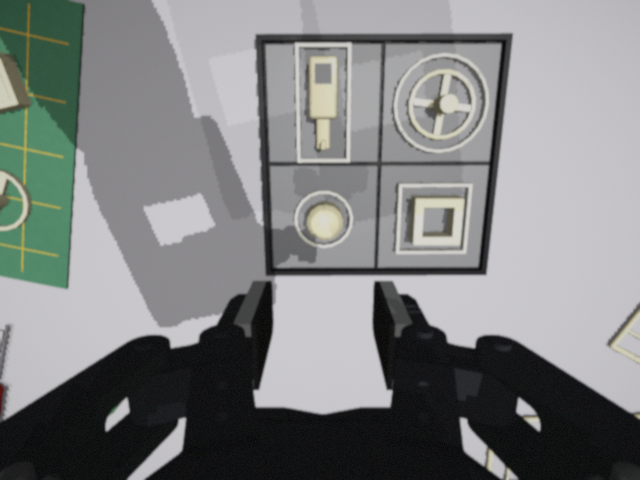

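View pics/s20c.png

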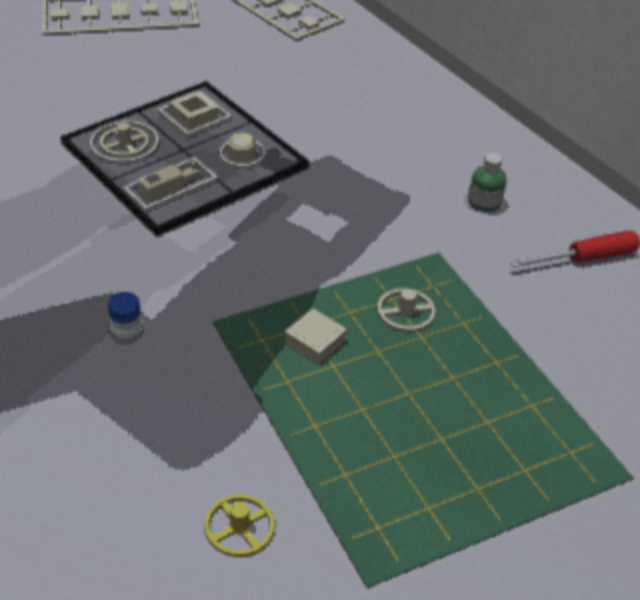

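All four parts lie flat inside their rims: fuselage (322,95), rotor (441,104), cap (325,222) and frame (438,220). Both look-alikes are untouched on the mat. Handing in.

```bash
python3 -c "
from plant import arm,readout
print(readout.state()['joint_vel'].round(3)); print(arm.hand_in())"
```

```text
[ 0.    -0.005 -0.004  0.     0.001 -0.002]
the job is handed in; nothing more can be done
None
```

I packed the rotor wheel, nose cap, door frame and fuselage, in that order, each into its own nest, and handed the job in at about 30 s. I lowered each part until I felt light contact (at most about 10 N), then let go.

My last pictures show all four parts inside their rims, within about 2 mm of the nest centres. The rotor, frame and fuselage tops measured level. The cap I only saw sitting centred and at the right height. The gripper was well clear, and the bar wheel, closed panel and yellow wheels were not touched.

- **TCP readings:** they wandered 2–3 mm just after fast moves. As a result I gripped the fuselage about 2 mm off the planned point, and I allowed for that when placing it.
- **Grip width:** it read 2–4 mm narrower than the parts' real sizes.

No check failed.

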